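# Check a slide carrier on the light panel and load it in the scanner tray

### The job

Slide the slide carrier with the orange grip bar straight up out of the rack by its bar, lean it on the sloped light panel, foot on the ledge and slides facing out, and let go of it there for a moment so that the stain can be checked. Then take it again by its two long sides and load it in the free place of the scanner tray: one end against the sprung brass clip, push the clip back, and lay the carrier flat, slides up, fully down between clip and stop. Set it down gently both times and leave the blue carriers and the bottle alone.

Things in the scene. Friction and masses are not known exactly. Their poses are not given: they have to be found in the camera images.
- carrier: The carrier to move: flat white frame with two glass slides, 60 mm wide, 112 tall, 6 thick, about 70 g, orange grip bar along its top edge. Origin: middle of its foot (bottom edge), midway through the 6 mm. z: foot to bar; y: across the width; x: through the thickness, slides facing -x, flat back at x = +3. Centre of mass near z = 59. It starts upright in one of three slots of the rack.
- carrier_bar (a point): Middle of the orange grip bar, at x -2, z 106 mm in the carrier's frame. The bar spans the whole width, z 100 to 112, x -7 to +3 (10 mm thick, flush with the back).
- carrier_mid (a point): Middle of the carrier's flat back: z 56, x +3 mm in the carrier's frame.
- rack: Grey rack, fixed, 175 x 86 mm, 80 high, origin under its centre. Comb walls guide the carriers' sides in 9 mm wide slots from the rack's floor (6 mm above the bench) to 76 mm. Three carriers stand on that floor at x = -72, 0 and +72 in the rack's frame, axes parallel to the rack's (bars 106 to 118 mm above the bench). A carrier is clear of the slots after rising 70 mm, of the walls after 74.
- blue1: Carrier like the orange one but with a blue bar, standing in the rack; leave alone. Origin at the middle of its foot.
- blue2: Another blue-barred carrier standing in the rack; leave alone. Origin at the middle of its foot.
- blue3: Blue-barred carrier lying flat in the taken place of the tray; leave alone. Origin under its middle.
- panel: Sloped light panel, fixed: grey base 125 x 104 mm (x -50 to +75), origin under it on the bench. The white window faces the panel's -x and up; its face rises toward +x, 40 degrees back from upright. Window 44 mm wide, 15 mm proud of the 100 mm wide lamp housing: room for fingertips beside it. Both end 70 mm up the slope from the ledge, so a carrier's upper 42 mm overhangs free.
- ledge (a point): On the panel, where the window's face meets the ledge, mid-width (x -20, z 35 mm in the panel's frame). The ledge is square to the face, 56 mm wide, 12 deep, then a 6 mm high lip. A carrier resting here has its foot on the ledge, its flat back on the window: its pitch is then 40 degrees, its yaw the panel's, its foot's back edge at this point.
- tray: Scanner tray, fixed: dark plate 150 x 240 mm, 8 thick, origin under its centre. Two places, long sides along x, at y = -55 (free) and +55 (taken): a bright plinth 104 x 40 mm, top 22 above the bench; a fixed upright stop at its +x end, a sprung brass clip at its -x end; four flared corner tabs 64 apart across (2 mm play each side), 42 to 54 mm from the middle lengthwise; sides open between them.
- place (a point): Centre of the free place, on the plinth's top (y -55, z 22 mm in the tray's frame). Fixed stop: face at +56 mm in tray x from here, 4 thick, 6 high above the plinth. The carrier ends with the middle of its back here, length along the tray's x, bar at either end, gripped lengthwise between stop and clip.
- bottle: Amber bottle, 38 mm across, 75 mm tall, standing on the bench; leave alone. Origin under its centre.
- clip (a joint): Sprung clip of the free place: 26 mm wide upright jaw, 7 mm high above the plinth, sliding along the tray's -x. 0 = relaxed: its jaw stands 109 mm from the fixed stop, 3 mm less than the carrier's length; 0.012 = end of travel. 1.5 N to start, 0.3 N more per mm. Put the carrier's end against it, low and tilted, push it back, let the other end down behind the fixed stop.

How it is judged:
By the outcome, as a careful person would: the job done as asked, in the order asked, and still so for the second after the job is handed in, with the robot touching nothing.
It also fails if it takes over 72 s, if anything falls off the work surface, if the arm or the gripper's body presses on something with over 40 N, if the wrist force passes 120 N, or if a joint passes its speed limit or range.

### The arm

A 6-joint arm with a two-finger parallel gripper is mounted at the origin on the work surface. World frame = base frame: x ahead of the robot, y to its left, z up, the work surface at z = 0. Lengths are in m, angles in degrees, forces in N, time in s.
With the tool pointing down it reaches from about 0.375 to 0.9 m from the base axis. Payload 3.1 kg.
Tool frame: the origin (TCP) lies at the very end of the fingers, on their centre line; the grasp point (between the pads) lies bot.grip_point_offset behind it (bot.grip_point_offset is the distance from the TCP to the grasp point, in m); z points along the fingers, y is the line along which they close (so a half turn about z gives the same grasp; the last joint's range is limited). The gripper opens to 87 mm and grips with 3 to 60 N. Pads are 19 mm wide; open, the fingers measure 117 mm over their backs; the gripper's body (75 mm by 190 mm) begins 51 mm behind the grasp point.
Start: joints at [-83.795, 30.224, 82.088, -0, 67.689, -10.227], TCP at [0.177, -0.599, 0.223] pointing down, gripper open.
Joint ranges: [-176.69, 176.69], [-43.24, 126.21], [12.49, 139.97], [-82, 262], [0, 151.66], [-163.58, 163.58]. Speed limits (degrees/s): [159.86, 159.86, 180, 180, 180, 180].

### API

Orientations are given as a 3x3 rotation matrix whose columns are the frame's x, y, z axes.
In Python, from rig import bot, viewer, ticket gives the robot as it stands.
- The arm moves only by the tool servo_tool, never from a script. Its argument "targets" is a list of rows, each an object with "offset": the shift along the tool's x, y, z in m, a list of three; "dr": the turn, a rotation vector about the tool's x, y, z in degrees, a list of three. In form: [{"offset": [x, y, z], "dr": [ax, ay, az]}, ...]. A call has 1 to 20 rows; each row is the pose to reach, as a shift and turn from the pose commanded when the call began, along the tool's axes at that moment; what a row does not reach only later rows make up. A row lasts 1/12 s, in which the tool goes at most 41.7 mm and 7.16 degrees, less where a joint would pass 70% of its speed; a pose out of reach is approached as far as the arm can. A call with a gripper value outside its range is refused whole. "gripper" is the gripper command: -1 is fully open, 1 is shut, values between are in proportion, set as the call begins (left out, the last holds). The fingers move at their own pace and stop on an object; the grip force is fixed at half the most. Time passes only in rows, so rows that repeat a pose let the fingers close. It gives the time, the measured TCP pose, the force, the opening and the grip force at its end, in the units of the state.
- bot.read_state(): the state, without advancing time (a new reading comes with each control period).
- viewer.capture(name): name is "scene" or "top"; returns a dict with "color" (480x640x3 uint8, red, green, blue), "camera_matrix" (3x3 intrinsics, pixels), "R" (3x3) and "t" (3): a world point X has camera coordinates R X + t. Camera axes: x right, y down, z forward; pixel columns grow to the right and rows downward; lengths in m; the calibration is good to about 2 mm. A picture is of the moment at which its call begins. There is no depth.
- ticket.hand_in(): hands the job in; it is judged then, once.
The state is a dict: "time_s": time; "joint_positions": joint angles; "qvel": joint speeds; "tau": joint torques, N m; "position": TCP position; "tcp_rot": TCP orientation; "force": force on the tool from outside, world axes, zero at the start; "moment": the same for the moment, N m; "opening": opening from 0.0 (shut) to 1.0 (fully open); "grasp_force": force on a finger pad.
Only numpy, scipy, OpenCV 4.12 (cv2) and the standard library are available. Lean on these libraries where they do the work, as an engineer would, in place of code of your own. Each camera call takes 0.05 s, during which the arm holds its last target. There are 200 camera calls.

## Working session

There is one attempt and no reset: what is moved stays moved. The work goes in short steps, Python scripts to look and compute and a tool call to move; the robot and the scene stay as the last step left them, time stands still between calls to the robot, and variables do not carry over. Pictures are saved under pics/ and viewed, at most 10 in all, crops included, and the job is handed in when it is done.

Besides the shell and the picture viewer there is one more tool, called after "Request:" as name([rows], argument=value, ...), one row to a line, values as JSON. servo_tool: Moves the arm, as the interface text tells. Its arguments: {"type":"object","properties":{"targets":{"type":"array"},"gripper":{"type":"number"}},"required":["targets"]}

```bash
ls; mkdir -p pics; python3 - <<'E'
from rig import bot,viewer
import cv2,numpy as np,pickle
print(bot.grip_point_offset, bot.read_state())
for n in("scene","top"):
    c=viewer.capture(n); pickle.dump(c,open(f"{n}0.pkl","wb")); cv2.imwrite(f"pics/{n}0.png",c["color"][:,:,::-1])
    print(n,c["camera_matrix"],c["R"],c["t"])
E
```

```text
pics
0.0187 {'time_s': 0.0, 'joint_positions': array([-8.37959267e+01,  3.02806295e+01,  8.21557032e+01,  6.89174060e-04,
        6.76903254e+01, -1.02250371e+01]), 'qvel': array([ 0.06340904, -0.03862809, -0.0405035 ,  0.10416253, -0.09831951,
       -0.06853265]), 'tau': array([-5.02118237e-04, -4.40047073e+01, -1.76592976e+01,  6.31693332e-02,
        5.80244057e-02, -1.57950049e-04]), 'position': array([ 0.17674268, -0.59872425,  0.22155761]), 'tcp_rot': array([[ 9.59171741e-01,  2.82824184e-01, -2.27836689e-04],
       [ 2.82823988e-01, -9.59169306e-01,  2.19885466e-03],
       [ 4.03355317e-04, -2.17351694e-03, -9.99997557e-01]]), 'force': array([-0.23180486,  1.39256619,  0.91871237]), 'moment': array([-0.00335812,  0.00738881, -0.00463636]), 'grasp_force': 0.0, 'opening': 0.9989683965108282}
scene [[438.00240668   0.         317.15616434]
 [  0.         438.00240668 234.93747785]
 [  0.           0.           1.        ]] [[ 0.33856848  0.94092107  0.00623873]
 [ 0.66817042 -0.23574661 -0.70567118]
 [-0.66251012  0.24308656 -0.708512  ]] [-0.20560687 -0.29029326  1.3362043 ]
top [[610.59026065   0.         310.2660651 ]
 [  0.         610.59026065 231.92781742]
 [  0.           0.           1.        ]] [[ 1.37545148e-02 -9.99903391e-01  2.00572747e-03]
 [-9.88106953e-01 -1.38994290e-02 -1.53138680e-01]
 [ 1.53151763e-01  1.24474973e-04 -9.88202672e-01]] [0.00878256 0.58404142 1.29199379]
```

View pics/scene0.png

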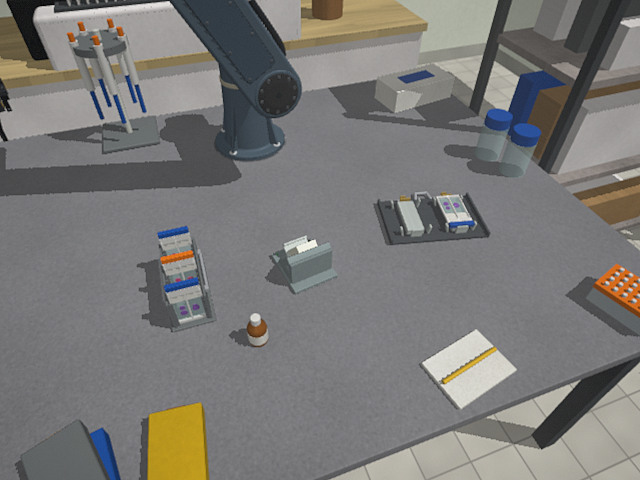

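View pics/top0.png

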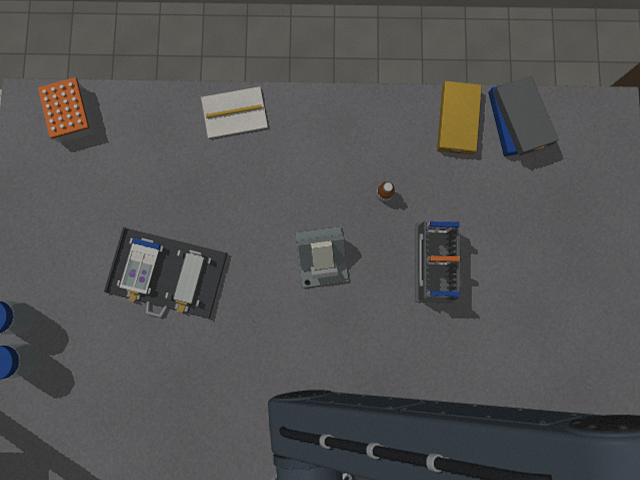

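```bash
cat > h.py <<'E'
import numpy as np,cv2,pickle
def load(n): return pickle.load(open(n,"rb"))
def ray(c,uv):
    K,R,t=c["camera_matrix"],np.array(c["R"]),np.array(c["t"])
    d=R.T@np.linalg.inv(K)@np.array([uv[0],uv[1],1.]); return -R.T@t,d
def onz(c,uv,z):
    o,d=ray(c,uv); return o+d*(z-o[2])/d[2]
def proj(c,X):
    p=np.array(c["R"])@np.array(X)+np.array(c["t"]); p=c["camera_matrix"]@p; return p[:2]/p[2]
def tri(c1,u1,c2,u2):
    A=[];b=[]
    for c,u in((c1,u1),(c2,u2)):
        o,d=ray(c,u); d=d/np.linalg.norm(d); P=np.eye(3)-np.outer(d,d); A.append(P); b.append(P@o)
    A=np.vstack(A);b=np.hstack(b); x,r,_,_=np.linalg.lstsq(A,b,rcond=None); return x,np.sqrt(r)
E
python3 - <<'E'
from h import *
s,t=load("scene0.pkl"),load("top0.pkl")
S,T=s["color"],t["color"]
def crop(I,x,y,w,h,W,H): return cv2.resize(I[y:y+h,x:x+w],(W,H),interpolation=cv2.INTER_CUBIC)
a=np.hstack([crop(T,280,210,100,75,400,300),crop(S,255,215,100,75,400,300)])
b=np.hstack([crop(T,100,220,133,100,400,300),crop(S,370,180,133,100,400,300)])
cv2.imwrite("pics/crop1.png",np.vstack([a,b])[:,:,::-1])
cv2.imwrite("pics/crop2.png",np.hstack([crop(T,405,210,75,100,400,533),crop(S,145,220,75,100,400,533)])[:,:,::-1])
for n,c in(("s",s),("t",t)):
    hsv=cv2.cvtColor(c["color"],cv2.COLOR_RGB2HSV)
    for col,lo,hi in(("or",(8,180,120),(17,255,255)),("blue",(105,150,80),(120,255,255)),("brass",(18,120,80),(24,255,255))):
        m=cv2.inRange(hsv,lo,hi); cs,_=cv2.findContours(m,0,1)
        for k in cs:
            if 8<cv2.contourArea(k)<600:
                r=cv2.minAreaRect(k); print(n,col,np.round(r[0],1),np.round(r[1],1),round(r[2],1))
E
```

```text
s or [260.3 326.8] [ 7.1 10.6] 45.0
s or [176.5 256.6] [ 6.6 31.8] 76.5
s or [95.7 39.9] [9.3 4.6] 68.2
s or [70.7 36.7] [9.7 4.6] 66.8
s or [119.7  31. ] [9.2 3.8] 71.6
s or [80.8 26.1] [9.5 4.1] 71.6
s or [109.9  22.7] [8.9 3.8] 71.6
s blue [181.  284.5] [ 7.3 34.2] 77.0
s blue [172.6 232. ] [ 6.2 29.8] 77.7
s blue [461.1 223.7] [ 4.7 24.1] 84.3
s blue [498.6 119.4] [25.5 20.5] 12.5
s blue [119.3 108.9] [28.5  3.2] 71.6
s blue [ 96.6 104.9] [28.2  2.8] 69.1
s blue [140.  98.] [27.8  2.9] 72.9
s blue [104.6  92.1] [27.2  2.7] 70.0
s blue [130.8  88.8] [27.8  2.8] 71.6
s brass [468.8 364.7] [ 4.6 63.8] 56.9
s brass [404.5 198. ] [4. 9.] 90.0
t or [444.5 258. ] [ 4. 29.] 90.0
t blue [  5.5 362. ] [32. 11.] 90.0
t blue [  2.5 315.5] [ 5. 25.] 0.0
t blue [445.  293.1] [28.1  4.7] 2.5
t blue [145.5 243. ] [26.7  5.1] 14.0
t blue [444.5 224. ] [ 4. 27.] 90.0
t blue [504.9 124.9] [55.1  8.7] 75.7
t brass [180.  306.1] [10.7  9.9] 14.0
t brass [131.  295.4] [10.4  9.5] 14.0
t brass [233.4 110.8] [ 3.1 55.7] 80.0
```

View pics/crop1.png

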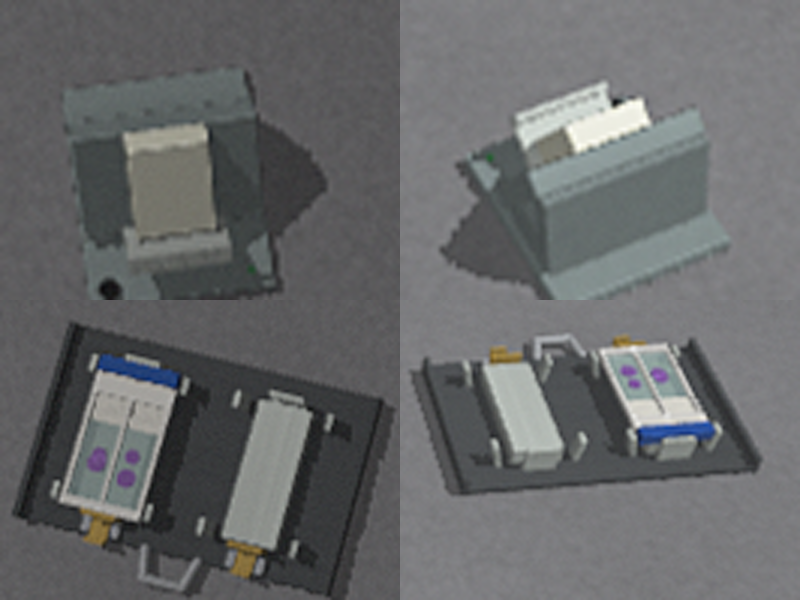

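View pics/crop2.png

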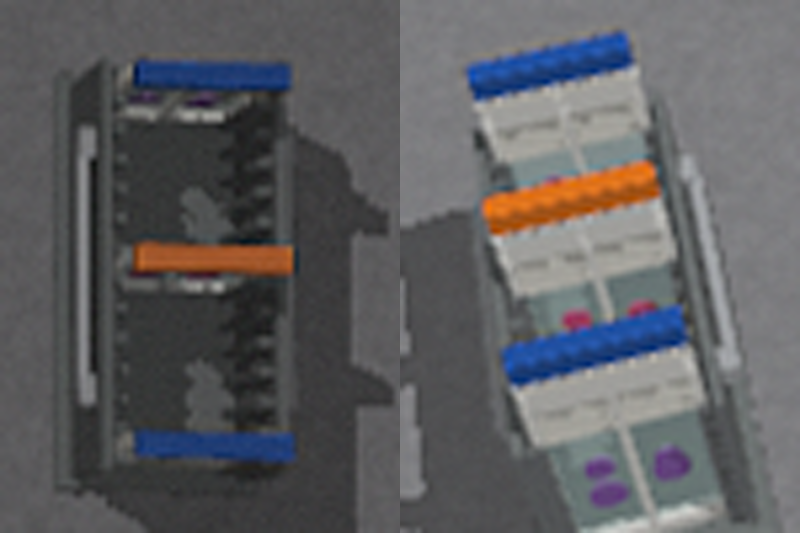

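```bash
python3 - <<'E'
from h import *
np.set_printoptions(precision=4,suppress=True)
s,t=load("scene0.pkl"),load("top0.pkl")
mm=lambda v:np.round(np.array(v)*1000,1)
print("cams",mm(ray(s,(0,0))[0]),mm(ray(t,(0,0))[0]))
for n,a,b in(("or",(176.5,256.6),(444.5,258)),("b+x",(181,284.5),(444.5,224)),("b-x",(172.6,232),(445,293.1)),("b3",(461.1,223.7),(145.5,243)),("brass free",(404.5,198),(180,306.1))):
    x,r=tri(s,a,t,b); print(n,mm(x),mm(r), "top@z118",mm(onz(t,b,.118)),"brass z.02",mm(onz(t,b,.025)))
T=t["color"].astype(int); g=T.sum(2)/3
print("col profile orange R rows 250-270"); print(T[252:270,440],)
# panel window: cream
hsv=cv2.cvtColor(t["color"],cv2.COLOR_RGB2HSV)
def comps(m,x0,y0,x1,y1,tag,mina=20):
    k=np.zeros_like(m);k[y0:y1,x0:x1]=m[y0:y1,x0:x1]
    for c in cv2.findContours(k,0,1)[0]:
        if cv2.contourArea(c)>mina:
            print(tag,np.round(cv2.boxPoints(cv2.minAreaRect(c)),1).tolist(),cv2.contourArea(c),cv2.approxPolyDP(c,2,True)[:,0].tolist())
comps(((T[:,:,0]-T[:,:,2]>12)&(g>120)).astype(np.uint8)*255,295,225,355,290,"win")
comps(((abs(T[:,:,0]-T[:,:,2])<12)&(g>125)).astype(np.uint8)*255,295,225,355,290,"lip")
comps((g>125).astype(np.uint8)*255,168,240,215,318,"plinth")
comps((g<62).astype(np.uint8)*255,95,222,240,325,"plate",800)
print(g[278,168:215].round().astype(int)); print(g[262:275,322].round().astype(int),g[256,305:340].round().astype(int))
E
```

```text
cams [1148.8 -199.8  743.1] [ 379.1   16.7 1366.2]
or [ 523.  -260.5  111.4] [1.1] top@z118 [ 522.2 -259.8  118. ] brass z.02 [ 532.9 -280.4   25. ]
b+x [ 594.5 -261.8  110.5] [1.5] top@z118 [ 593.1 -261.2  118. ] brass z.02 [ 609.  -281.9   25. ]
b-x [ 450.8 -259.9  110.8] [1.5] top@z118 [ 450.3 -259.4  118. ] brass z.02 [ 455.6 -280.    25. ]
b3 [556.9 381.4  26.4] [0.3] top@z118 [544.7 356.2 118. ] brass z.02 [557.  381.5  25. ]
brass free [420.3 301.8  19.1] [2.9] top@z118 [416.5 279.2 118. ] brass z.02 [419.3 298.7  25. ]
col profile orange R rows 250-270
[[ 86  89  88]
 [ 83  85  84]
 [ 64  69  74]
 [ 57  47  42]
 [137  74  37]
 [166  91  44]
 [161  86  45]
 [172  95  49]
 [125  66  29]
 [ 67  37  48]
 [ 95  82  89]
 [136 135 132]
 [109 107 106]
 [ 44  46  46]
 [ 50  49  51]
 [ 55  55  55]
 [ 56  57  56]
 [ 54  55  55]]
win [[311.3999938964844, 243.1999969482422], [330.70001220703125, 240.60000610351562], [331.29998779296875, 245.39999389648438], [312.0, 248.0]] 51.0 [[331, 243], [313, 243], [312, 248]]
lip [[311.0, 268.0], [336.0, 268.0], [336.0, 273.0], [311.0, 273.0]] 37.5 [
[... 778 characters left out ...]
[141, 300], [148, 300], [151, 311], [153, 303], [161, 306], [166, 304], [167, 308], [161, 317], [163, 318], [169, 308], [175, 309], [172, 297], [184, 253], [189, 252], [190, 248], [198, 250], [204, 259], [192, 302], [185, 305], [188, 306], [188, 310], [183, 313], [188, 315], [189, 312], [213, 320], [230, 256]]
[ 57  54  56  55  55  55  58  59  59  51  67 119 147 143 142 140 142 137
 141 141 141 144 144 140 140 144 142 143 150 141  56  41  34  36  40  53
  57  57  56  57  55  58  58  59  59  57  54]
[109 116 113 112 114 116  87 109 129 128 126 108  92] [ 67  69  68  68  68  68  69  89 116 116 113 112 110 112 114 111 113 114
 112 114 113 112 113 112 112 115 115 110  50  56  59  59  63  55  60]
```

```bash
python3 - <<'E'
from h import *
s,t=load("scene0.pkl"),load("top0.pkl")
for X in((.518,-.26,.118),(.528,-.26,.118),(.518,-.26,.106),(.518,-.26,.081),(.518,-.26,.006),(.522,-.26,.006)): print(X,proj(t,X),proj(s,X))
from numpy import *
# body plane from scene: front carrier (+x blue) foot edge; profile along column below bar
S=s["color"]
print("blue +x front carrier scene, col 185"); 
for r in range(278,330,1): print(r,S[r,186+ (r-285)//6],end=" ")
print()
# panel edges, subpixel via threshold
T=t["color"].astype(float).mean(2)
for r in (250,253,256,259,262,265):
    d=np.abs(np.diff(T[r,300:345])); print(r,[ (int(i)+300.5,round(d[i])) for i in np.argsort(d)[-4:]])
for r in (262,268,274,280,286,292):
    d=np.diff(T[r,165:215]); print(r,[ (int(i)+165.5,round(d[i])) for i in np.argsort(-abs(d))[:4]])
E
```

```text
(0.518, -0.26, 0.118) [444.63875387 260.02954144] [175.26545796 252.45511547]
(0.528, -0.26, 0.118) [444.54178786 255.19254273] [175.91207893 256.07908825]
(0.518, -0.26, 0.106) [443.36904289 260.6523521 ] [176.63852195 256.62033175]
(0.518, -0.26, 0.081) [440.79871501 261.91313319] [179.41311778 265.03712209]
(0.518, -0.26, 0.006) [433.64582505 265.42172387] [187.09973032 288.35461049]
(0.522, -0.26, 0.006) [433.61508529 263.63997222] [187.36900643 289.77639998]
blue +x front carrier scene, col 185
278 [158 158 152] 279 [102 110 113] 280 [ 53  80 140] 281 [ 28  79 163] 282 [ 34  81 163] 283 [ 41  90 176] 284 [ 36  78 151] 285 [ 26  59 118] 286 [ 19  54 116] 287 [ 87 104 137] 288 [149 152 156] 289 [164 162 156] 290 [160 159 156] 291 [158 158 154] 292 [161 160 157] 293 [150 151 145] 294 [153 152 145] 295 [163 162 156] 296 [162 160 154] 297 [162 161 154] 298 [168 166 158] 299 [143 146 140] 300 [105 116 114] 301 [115 125 123] 302 [137 143 139] 303 [ 96 110 108] 304 [114 124 122] 305 [139 142 139] 306 [146 147 144] 307 [157 157 153] 308 [163 162 158] 309 [143 145 141] 310 [157 158 154] 3
[... 1008 characters left out ...]
64(44.0))]
262 [(209.5, np.float64(-100.0)), (207.5, np.float64(64.0)), (202.5, np.float64(-62.0)), (183.5, np.float64(53.0))]
268 [(200.5, np.float64(-71.0)), (181.5, np.float64(59.0)), (180.5, np.float64(22.0)), (206.5, np.float64(20.0))]
274 [(198.5, np.float64(-74.0)), (179.5, np.float64(54.0)), (180.5, np.float64(29.0)), (199.5, np.float64(-27.0))]
280 [(197.5, np.float64(-58.0)), (178.5, np.float64(56.0)), (196.5, np.float64(-42.0)), (177.5, np.float64(41.0))]
286 [(195.5, np.float64(-73.0)), (176.5, np.float64(66.0)), (175.5, np.float64(28.0)), (201.5, np.float64(20.0))]
292 [(193.5, np.float64(-76.0)), (174.5, np.float64(54.0)), (167.5, np.float64(-37.0)), (194.5, np.float64(-30.0))]
```

```bash
python3 - <<'E'
from h import *
np.set_printoptions(precision=2,suppress=True)
s,t=load("scene0.pkl"),load("top0.pkl"); T=t["color"].astype(float).mean(2)
for c in(316,322,328): print(c,"rows 228..277",T[228:278,c].round().astype(int))
def edge(r,a,b,sgn):
    d=np.clip(sgn*np.diff(T[r,a:b]),8,None)-8; return a+.5+(d*np.arange(len(d))).sum()/d.sum()
P=lambda uv,z:onz(t,uv,z)*1000
# plinth long sides at z=22
for nm,off,sg in(("L",-9.5,1),("R",9.5,-1)):
    q=[]
    for r in range(264,294):
        u=188.5-(r-278)*0.3+off; e=edge(r,int(u-3),int(u+4),sg); q.append(P((e,r),.022)[:2])
    q=np.array(q); m=q.mean(0); v=np.linalg.svd(q-m)[2][0]; v*=np.sign(v[0]); print(nm,m,"yaw",np.degrees(np.arctan2(v[1],v[0])),"resid",np.std((q-m)@[-v[1],v[0]]))
# plinth profile along axis
for k in(0,):
    print("axis profile",[ (r,int(T[r,round(188.5-(r-278)*0.3)])) for r in range(244,318)])
S=s["color"].astype(float).mean(2)
# panel: tilted plane via guess
psi=np.radians(7); n=np.array([-np.cos(np.radians(40))*np.cos(psi),-np.cos(np.radians(40))*np.sin(psi),np.sin(np.radians(40))])
A=onz(t,(322,247.3),.0886)
def onp(uv):
    o,d=ray(t,uv); return (o+d*(n@(A-o))/(n@d))*1000
for nm,off,sg in(("L",-10.3,1),("R",10.3,-1)):
    q=np.array([onp((edge(r,int(322.4+(r-257)*.13+off-3),int(322.4+(r-257)*.13+off+4),sg),r)) for r in range(250,267)])
    f=np.polyfit(q[:,0],q[:,1],1); print("win",nm,q.mean(0),"yaw",np.degrees(np.arctan(f[0])))
E
```

```text
316 rows 228..277 [ 87  81  94 107 103 102 105 100  98  86  82  92  89  86 109 147 155 156
 159 125 102 115 114 116 110 113 114 112 112 113 114 112 115 114 112 111
 111 113 111 110 116  82 105 132 128 128 107  88  89  94]
322 rows 228..277 [ 79  90 106 101 104 101  99  99  95 100  93  91  86 114 145 156 154 156
 138 115 110 113 114 115 112 112 113 112 114 111 112 114 113 113 109 116
 113 112 114 116  87 109 129 128 126 108  92  90  94  82]
328 rows 228..277 [ 94 104 105  99 102 101  99  99  97  89  93  96  79 129 155 155 157 154
 129 111 112 112 112 111 114 112 114 113 112 113 112 114 111 116 113 111
 112 114 113 101 112 127 127 126 116  96  91  93  84  70]
L [479.68 305.43] yaw -13.264086950875923 resid 0.22492386623870878
R [480.26 263.5 ] yaw -13.24209970316367 resid 0.14732187016519974
axis profile [(244, 90), (245, 80), (246, 66), (247, 56), (248, 58), (249, 56), (250, 51), (251, 79), (252, 143), (253, 117), (254, 76), (255, 126), (256, 153), (257, 149), (258, 146), (259, 147), (260, 147), (261, 146), (262, 146), (263, 144), (264, 144), (265, 144), (266, 145), (267, 144), (268, 147), (269, 144), (270, 144), (271, 143), (272, 144), (273, 144), (274, 145), (275, 143), (276, 143), (277, 143), (278, 141), (279, 142), (280, 142), (281, 142), (282, 142), (283, 144), (284, 141), (285, 142), (286, 142), (287, 141), (288, 144), (289, 141), (290, 142), (291, 143), (292, 141), (293, 142), (294, 143), (295, 140), (296, 140), (297, 139), (298, 140), (299, 141), (300, 132), (301, 102), (302, 98), (303, 76), (304, 59), (305, 105), (306, 103), (307, 102), (308, 101), (309, 97), (310, 96), (311, 87), (312, 89), (313, 92), (314, 89), (315, 90), (316, 91), (317, 91)]
win L [523.98  12.19  67.14] yaw 8.335634393335498
win R [525.17 -32.24  62.09] yaw 8.321616638772383
```

```bash
python3 - <<'E'
from h import *
np.set_printoptions(precision=1,suppress=True)
s,t=load("scene0.pkl"),load("top0.pkl")
T=t["color"].astype(float).mean(2)
def edge(r,a,b,sgn):
    d=np.clip(sgn*np.diff(T[r,a:b]),8,None)-8; return a+.5+(d*np.arange(len(d))).sum()/d.sum()
a=np.radians(-13.25); ax=np.array([np.cos(a),np.sin(a)])
for r,z,o in((300.5,.022,-52),(253.7,.028,56),(251.3,.028,60),(301.6,.029,-53)):
    p=onz(t,(188.5-(r-278)*.3,r),z)[:2]*1000; print("place est",p-o*ax)
psi=np.radians(8.3); c4,s4=np.cos(np.radians(40)),np.sin(np.radians(40))
for it in range(4):
    e=np.array([np.cos(psi),np.sin(psi),0]); z=np.array([0,0,1]); n=-c4*e+s4*z; sl=s4*e+c4*z
    A=onz(t,(321.4,246.7),.0886); q={}
    for nm,off,sg in(("L",-10.3,1),("R",10.3,-1)):
        Q=[]
        for r in range(250,267):
            u=322.4+(r-257)*.13+off; o,d=ray(t,(edge(r,int(u-3),int(u+4),sg),r)); Q.append((o+d*(n@(A-o))/(n@d))*1000)
        q[nm]=np.array(Q)
    f=[np.polyfit(v[:,0],v[:,1],1) for v in q.values()]; psi=np.arctan(np.mean([k[0] for k in f]))
    L=A*1000-70*sl; L[1]=np.mean([np.polyval(k,L[0]) for k in f]); print("psi",np.degrees(psi),"A",A*1000,"ledge",L)
Ls=L/1000
for d,h in((12,6),(15,6),(0,0),(0,70)): print(d,h,proj(t,Ls+n*d/1e3+sl*h/1e3),proj(s,Ls+n*d/1e3+sl*h/1e3))
E
```

```text
place est [482.2 284.2]
place est [479.9 281.4]
place est [481.3 281. ]
place est [480.5 283.1]
psi 8.32893570584792 A [545.9  -7.   88.6] ledge [501.4 -13.5  35. ]
psi 8.328929639008786 A [545.9  -7.   88.6] ledge [501.4 -13.5  35. ]
psi 8.328929640339998 A [545.9  -7.   88.6] ledge [501.4 -13.5  35. ]
psi 8.328929640339659 A [545.9  -7.   88.6] ledge [501.4 -13.5  35. ]
12 6 [324.1 272. ] [294.2 240. ]
15 6 [324.3 273. ] [293.8 238.7]
0 0 [323.6 270.1] [295.5 245.4]
0 70 [321.4 246.7] [304.3 241.5]
```

```bash
cat >> h.py <<'E'
from scipy.spatial.transform import Rotation as Ro
def Rt(zdir,ydir):
    z=np.array(zdir,float);z/=np.linalg.norm(z); y=np.array(ydir,float); y-=z*(y@z); y/=np.linalg.norm(y); return np.column_stack([np.cross(y,z),y,z])
def rel(st,p,R):
    C=st["tcp_rot"]; o=C.T@(np.array(p)-st["position"]); d=Ro.from_matrix(C.T@R).as_rotvec(degrees=True)
    print("offset",o.round(4).tolist(),"dr",d.round(2).tolist())
def dv(a,b=0): # unit vec azimuth a, elevation b (deg)
    a,b=np.radians(a),np.radians(b); return np.array([np.cos(a)*np.cos(b),np.sin(a)*np.cos(b),np.sin(b)])
E
python3 - <<'E'
from h import *; from rig import bot
rel(bot.read_state(),(.523,-.2605,.16),Rt((0,0,-1),dv(-.75)))
E
```

```text
offset [0.4278, -0.2264, 0.0622] dr [-0.08, -0.09, -72.82]
```

Request:
servo_tool([
  {"offset":[0.428,-0.226,0.04],"dr":[-0.1,-0.1,-72.8]},
  {"offset":[0.428,-0.226,0.04],"dr":[-0.1,-0.1,-72.8]},
  {"offset":[0.428,-0.226,0.04],"dr":[-0.1,-0.1,-72.8]},
  {"offset":[0.428,-0.226,0.04],"dr":[-0.1,-0.1,-72.8]},
  {"offset":[0.428,-0.226,0.04],"dr":[-0.1,-0.1,-72.8]},
  {"offset":[0.428,-0.226,0.04],"dr":[-0.1,-0.1,-72.8]},
  {"offset":[0.428,-0.226,0.04],"dr":[-0.1,-0.1,-72.8]},
  {"offset":[0.428,-0.226,0.04],"dr":[-0.1,-0.1,-72.8]},
  {"offset":[0.428,-0.226,0.04],"dr":[-0.1,-0.1,-72.8]},
  {"offset":[0.428,-0.226,0.04],"dr":[-0.1,-0.1,-72.8]},
  {"offset":[0.428,-0.226,0.04],"dr":[-0.1,-0.1,-72.8]},
  {"offset":[0.428,-0.226,0.04],"dr":[-0.1,-0.1,-72.8]},
  {"offset":[0.428,-0.226,0.05],"dr":[-0.1,-0.1,-72.8]},
  {"offset":[0.428,-0.226,0.05],"dr":[-0.1,-0.1,-72.8]},
  {"offset":[0.428,-0.226,0.05],"dr":[-0.1,-0.1,-72.8]},
  {"offset":[0.428,-0.226,0.05],"dr":[-0.1,-0.1,-72.8]},
], gripper=0.1)

```text
time_s: 1.43
position: [0.5225, -0.2625, 0.1723]
tcp_rot: [[0.015, 1.0, -0.001], [1.0, -0.015, -0.002], [-0.002, -0.001, -1.0]]
force: [0.4, 0.1, -1.1]
opening: 0.452
grasp_force: 0.0
```

```bash
python3 - <<'E'
from h import *; from rig import bot,viewer
st=bot.read_state(); print(st["position"],st["tcp_rot"],st["joint_positions"],st["force"],st["opening"])
rel(st,(.523,-.2605,.095),Rt((0,0,-1),dv(-.75)))
c=viewer.capture("scene"); cv2.imwrite("pics/s1.png",cv2.resize(c["color"][150:330,100:340],(800,600),interpolation=3)[:,:,::-1])
E
```

```text
[ 0.52246479 -0.26252573  0.17234164] [[ 1.48797158e-02  9.99889095e-01 -6.25272447e-04]
 [ 9.99887076e-01 -1.48809961e-02 -2.09540114e-03]
 [-2.10447342e-03 -5.94022866e-04 -9.99997609e-01]] [-37.55940833  30.66204031  90.88811997  -0.13737336  58.40512756
 -36.63486864] [ 0.40509892  0.12113121 -1.14098151] 0.45175210148470263
offset [0.0022, 0.0006, 0.0773] dr [-0.03, 0.12, -0.1]
```

View pics/s1.png

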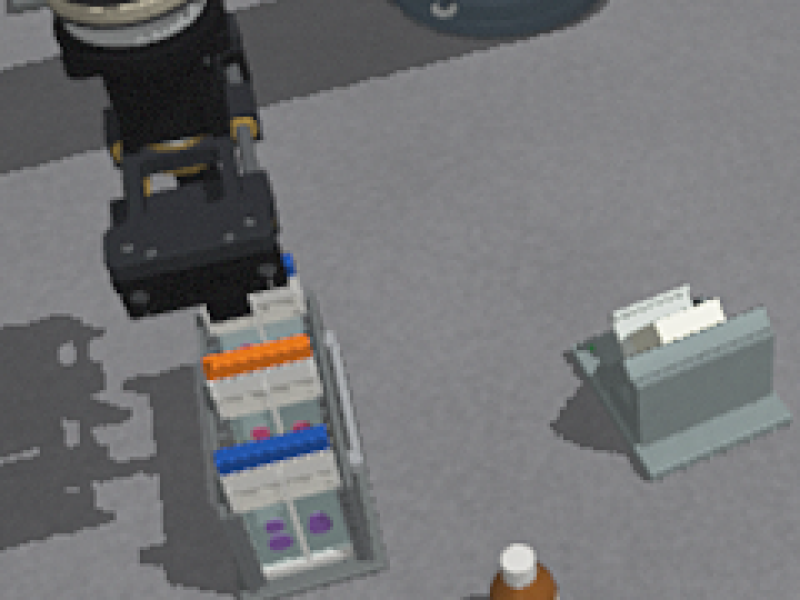

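Request:
servo_tool([
  {"offset":[0.002,0.0005,0.03],"dr":[0,0,0]},
  {"offset":[0.002,0.0005,0.055],"dr":[0,0,0]},
  {"offset":[0.002,0.0005,0.07],"dr":[0,0,0]},
  {"offset":[0.002,0.0005,0.0765],"dr":[0,0,0]},
  {"offset":[0.002,0.0005,0.0765],"dr":[0,0,0]},
  {"offset":[0.002,0.0005,0.0765],"dr":[0,0,0]},
])

```text
time_s: 1.98
position: [0.5239, -0.2609, 0.0966]
tcp_rot: [[0.015, 1.0, 0.001], [1.0, -0.015, -0.003], [-0.003, 0.001, -1.0]]
force: [0.6, -0.4, -0.4]
opening: 0.451
grasp_force: 0.0
```

Request:
servo_tool([
  {"offset":[0,0,0],"dr":[0,0,0]},
  {"offset":[0,0,0],"dr":[0,0,0]},
  {"offset":[0,0,0],"dr":[0,0,0]},
  {"offset":[0,0,0],"dr":[0,0,0]},
  {"offset":[0,0,0],"dr":[0,0,0]},
  {"offset":[0,0,0],"dr":[0,0,0]},
  {"offset":[0,0,0],"dr":[0,0,0]},
], gripper=1)

```text
time_s: 2.57
position: [0.5241, -0.2598, 0.0964]
tcp_rot: [[0.013, 1.0, 0.0], [1.0, -0.013, -0.003], [-0.003, 0.001, -1.0]]
force: [-0.7, 0.1, 2.4]
opening: 0.113
grasp_force: 30.0
```

Request:
servo_tool([
  {"offset":[0,0,-0.01],"dr":[0,0,0]},
  {"offset":[0,0,-0.03],"dr":[0,0,0]},
  {"offset":[0,0,-0.05],"dr":[0,0,0]},
  {"offset":[0,0,-0.07],"dr":[0,0,0]},
  {"offset":[0,0,-0.09],"dr":[0,0,0]},
  {"offset":[0,0,-0.11],"dr":[0,0,0]},
  {"offset":[0,0,-0.12],"dr":[0,0,0]},
  {"offset":[0,0,-0.12],"dr":[0,0,0]},
])

```text
time_s: 3.23
position: [0.5253, -0.2604, 0.219]
tcp_rot: [[0.013, 1.0, 0.005], [1.0, -0.013, -0.006], [-0.006, 0.005, -1.0]]
force: [0.1, 1.1, -0.5]
opening: 0.112
grasp_force: 30.0
```

```bash
python3 - <<'E'
from h import *; from rig import bot,viewer
st=bot.read_state(); print(st["position"],st["force"],st["opening"],st["joint_positions"])
c=viewer.capture("scene"); pickle.dump(c,open("s2.pkl","wb"))
d=viewer.capture("top"); pickle.dump(d,open("t2.pkl","wb"))
u=proj(c,st["position"]).astype(int); v=proj(d,st["position"]).astype(int); print(u,v)
f=lambda I,u,w,h:cv2.resize(I[u[1]-h//3:u[1]+h*2//3,u[0]-w//2:u[0]+w//2],(400,533),interpolation=3)
cv2.imwrite("pics/s2.png",np.hstack([f(c["color"],u,78,104),f(d["color"],v,60,80)])[:,:,::-1])
E
```

```text
[ 0.52534529 -0.26039418  0.21896707] [ 0.1274001   1.13253611 -0.53528976] 0.11248479826333022 [-37.23190615  27.30075772  88.32494076  -0.09767072  63.94135952
 -36.43064098]
[162 216] [456 250]
```

View pics/s2.png

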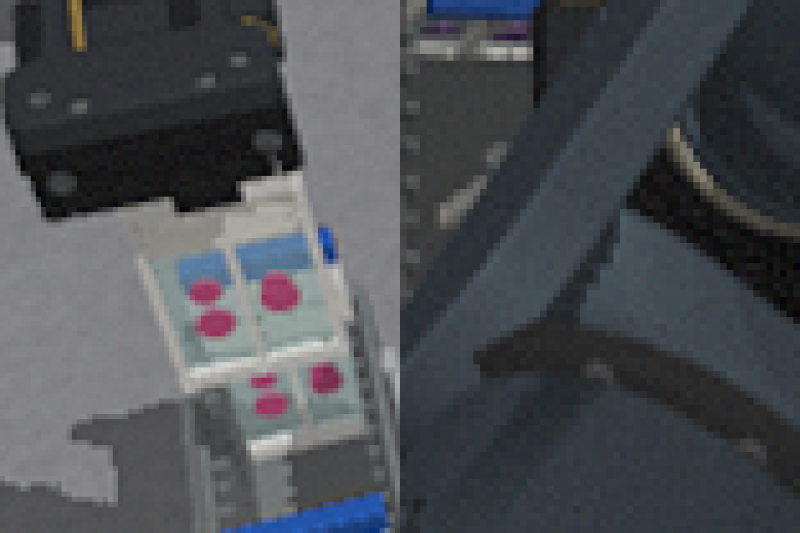

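```bash
python3 - <<'E'
from h import *
c=load("s2.pkl"); S=c["color"].astype(int)
for n,dx in(("A+face",.001),("A-face",-.005),("B+face",.005),("B-face",-.001)):
    for y in(-.2904,-.2604,-.2304): print(n,y,proj(c,(.5258+dx,y,.1286)).round(1),end=" ")
    print()
for u in(166,170,180,185): print(u,[int(v) for v in S[245:268,u].mean(1)])
# scene: panel edge
s=load("scene0.pkl"); G=s["color"].mean(2)
for u in(298,301,304,307,310): print(u,"rows228-262",[int(v) for v in G[228:262,u]])
E
```

```text
A+face -0.2904 [158.1 255.8] A+face -0.2604 [174.4 251.9] A+face -0.2304 [190.3 248.1] 
A-face -0.2904 [157.8 253.6] A-face -0.2604 [174.  249.8] A-face -0.2304 [189.9 246. ] 
B+face -0.2904 [158.3 257.3] B+face -0.2604 [174.6 253.4] B+face -0.2304 [190.6 249.6] 
B-face -0.2904 [158.  255.1] B-face -0.2604 [174.3 251.2] B-face -0.2304 [190.2 247.4] 
166 [100, 104, 144, 161, 157, 142, 162, 208, 197, 166, 162, 126, 82, 83, 82, 81, 85, 80, 73, 72, 69, 73, 71]
170 [158, 157, 156, 157, 148, 135, 190, 194, 164, 164, 152, 142, 142, 147, 135, 121, 120, 121, 124, 114, 104, 102, 102]
180 [157, 151, 141, 162, 212, 193, 159, 162, 157, 162, 167, 163, 162, 148, 131, 129, 123, 119, 115, 123, 135, 135, 131]
185 [155, 144, 155, 205, 191, 161, 162, 124, 93, 99, 91, 81, 86, 124, 129, 121, 117, 113, 126, 141, 140, 138, 122]
298 rows228-262 [125, 128, 128, 126, 124, 126, 129, 129, 126, 121, 189, 208, 168, 187, 212, 209, 209, 217, 232, 238, 241, 244, 224, 186, 166, 131, 143, 156, 148, 149, 146, 149, 139, 132]
301 rows228-262 [126, 124, 124, 126, 126, 128, 129, 123, 126, 191, 211, 171, 188, 213, 209, 207, 221, 234, 235, 234, 233, 233, 236, 231, 180, 147, 156, 152, 151, 151, 152, 128, 124, 139]
304 rows228-262 [129, 128, 125, 124, 124, 124, 119, 124, 191, 207, 165, 192, 215, 211, 192, 225, 239, 235, 233, 233, 232, 236, 235, 189, 146, 153, 154, 151, 149, 148, 128, 125, 134, 116]
307 rows228-262 [128, 126, 127, 126, 127, 128, 126, 122, 132, 131, 120, 118, 162, 187, 231, 240, 234, 234, 233, 233, 239, 191, 125, 150, 153, 151, 151, 150, 147, 126, 126, 135, 116, 102]
310 rows228-262 [130, 129, 128, 127, 127, 127, 126, 128, 129, 129, 117, 113, 88, 220, 246, 236, 234, 234, 234, 242, 186, 119, 150, 153, 151, 150, 149, 142, 118, 123, 129, 111, 104, 106]
```

```bash
cat >> h.py <<'E'
PSI=8.33; LED=np.array([.5027,-.0135,.035])
_e=dv(PSI); SL=np.sin(np.radians(40))*_e+np.cos(np.radians(40))*np.array([0,0,1.]); N=-np.cos(np.radians(40))*_e+np.sin(np.radians(40))*np.array([0,0,1.])
E
python3 - <<'E'
from h import *; from rig import bot
st=bot.read_state(); R=Rt(-SL,-N)
p=LED+.009*N+.1154*SL; print(p)
rel(st,p+[0,0,.05],R); rel(st,p,R)
E
```

```text
[ 0.56927346 -0.00375238  0.12918662]
offset [0.2562, 0.0422, 0.0362] dr [39.91, -3.06, -8.77]
offset [0.2563, 0.0422, 0.0862] dr [39.91, -3.06, -8.77]
```

Request:
servo_tool([
  {"offset":[0.03,0,-0.01],"dr":[0,0,0]},
  {"offset":[0.07,0.01,-0.01],"dr":[5,-0.4,-1.1]},
  {"offset":[0.11,0.02,-0.005],"dr":[11,-0.8,-2.4]},
  {"offset":[0.15,0.03,0],"dr":[17,-1.3,-3.7]},
  {"offset":[0.19,0.04,0.01],"dr":[23,-1.8,-5]},
  {"offset":[0.22,0.042,0.02],"dr":[29,-2.2,-6.4]},
  {"offset":[0.245,0.042,0.03],"dr":[35,-2.7,-7.7]},
  {"offset":[0.256,0.042,0.036],"dr":[39.9,-3.1,-8.8]},
  {"offset":[0.256,0.042,0.036],"dr":[39.9,-3.1,-8.8]},
  {"offset":[0.256,0.042,0.036],"dr":[39.9,-3.1,-8.8]},
  {"offset":[0.256,0.042,0.036],"dr":[39.9,-3.1,-8.8]},
  {"offset":[0.256,0.042,0.036],"dr":[39.9,-3.1,-8.8]},
])

```text
time_s: 4.33
position: [0.5692, -0.0057, 0.1805]
tcp_rot: [[-0.144, 0.76, -0.634], [0.99, 0.109, -0.093], [-0.002, -0.641, -0.768]]
force: [-0.1, 0.1, -0.9]
opening: 0.11
grasp_force: 30.0
```

```bash
python3 - <<'E'
from h import *; from rig import bot,viewer
st=bot.read_state(); print(st["position"],st["force"],st["opening"],st["joint_positions"])
R=Rt(-SL,-N); rel(st,LED+.009*N+.1154*SL,R); rel(st,LED+.009*N+.1004*SL,R)
for n in("scene","top"):
    c=viewer.capture(n); pickle.dump(c,open(n+"3.pkl","wb"))
    u=proj(c,LED).astype(int); im=cv2.resize(c["color"][u[1]-60:u[1]+30,u[0]-40:u[0]+40],(400,450),interpolation=3); globals()[n]=im
cv2.imwrite("pics/s3.png",np.hstack([scene,top])[:,:,::-1])
E
```

```text
[ 0.56921802 -0.0056706   0.18053922] [-0.09283846  0.11368237 -0.87557537] 0.1096477170060537 [ -6.6510624   47.83330954  64.41595937  -9.96426517 106.40222566
 -14.33048731]
offset [0.002, 0.0332, 0.0392] dr [0.14, 0.02, -0.12]
offset [0.002, 0.0331, 0.0542] dr [0.14, 0.02, -0.12]
```

View pics/s3.png

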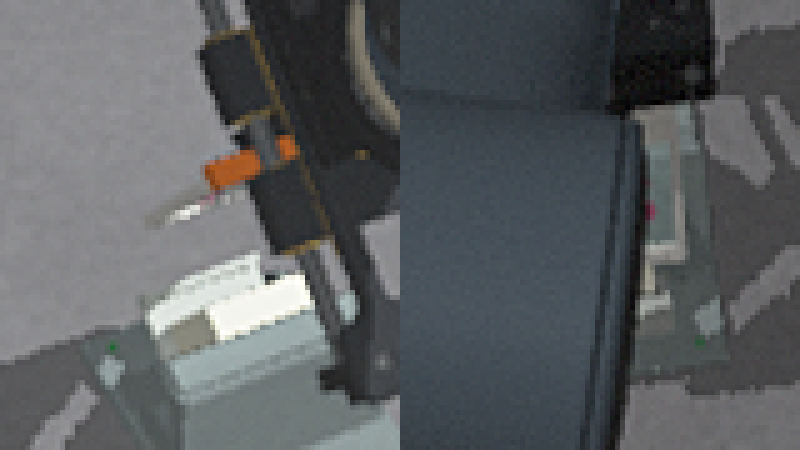

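Request:
servo_tool([
  {"offset":[0.002,0.02,0.02],"dr":[0.1,0,-0.1]},
  {"offset":[0.002,0.033,0.035],"dr":[0.1,0,-0.1]},
  {"offset":[0.002,0.033,0.045],"dr":[0.1,0,-0.1]},
  {"offset":[0.002,0.033,0.052],"dr":[0.1,0,-0.1]},
  {"offset":[0.002,0.033,0.054],"dr":[0.1,0,-0.1]},
  {"offset":[0.002,0.033,0.054],"dr":[0.1,0,-0.1]},
  {"offset":[0.002,0.033,0.054],"dr":[0.1,0,-0.1]},
])

```text
time_s: 5.02
position: [0.5603, -0.0039, 0.1182]
tcp_rot: [[-0.147, 0.758, -0.635], [0.989, 0.112, -0.094], [-0.0, -0.642, -0.767]]
force: [-0.6, -0.3, -1.0]
opening: 0.111
grasp_force: 30.0
```

```bash
python3 - <<'E'
from h import *; from rig import bot,viewer
st=bot.read_state(); print(st["position"],st["force"],"tool-frame force",st["tcp_rot"].T@st["force"])
R=Rt(-SL,-N); rel(st,LED+.009*N+.0904*SL,R)
for n in("scene","top"):
    c=viewer.capture(n); pickle.dump(c,open(n+"4.pkl","wb"))
    u=proj(c,LED).astype(int); im=cv2.resize(c["color"][u[1]-50:u[1]+25,u[0]-33:u[0]+34],(400,450),interpolation=3); globals()[n]=im
cv2.imwrite("pics/s4.png",np.hstack([scene,top])[:,:,::-1])
E
```

```text
[ 0.56029798 -0.00392318  0.11819356] [-0.62627571 -0.26254944 -0.99998756] tool-frame force [-0.16768598  0.13786046  1.18911921]
offset [-0.0011, -0.0003, 0.0109] dr [0.04, 0.07, 0.07]
```

View pics/s4.png

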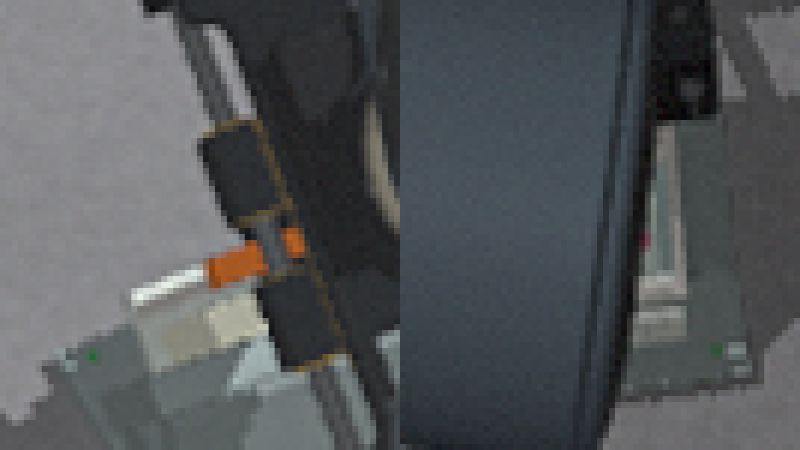

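Request:
servo_tool([
  {"offset":[-0.001,0,0.003],"dr":[0,0,0]},
  {"offset":[-0.001,0,0.006],"dr":[0,0,0]},
  {"offset":[-0.001,0,0.008],"dr":[0,0,0]},
  {"offset":[-0.001,0,0.008],"dr":[0,0,0]},
])

```text
time_s: 5.45
position: [0.5542, -0.0053, 0.1104]
tcp_rot: [[-0.147, 0.756, -0.638], [0.989, 0.113, -0.094], [0.001, -0.645, -0.764]]
force: [0.2, -0.2, -1.0]
opening: 0.109
grasp_force: 30.0
```

Request:
servo_tool([
  {"offset":[0,0,0.001],"dr":[0,0,0]},
  {"offset":[0,0,0.002],"dr":[0,0,0]},
  {"offset":[0,0,0.002],"dr":[0,0,0]},
])

```text
time_s: 5.7
position: [0.5541, -0.0054, 0.1097]
tcp_rot: [[-0.147, 0.758, -0.636], [0.989, 0.113, -0.094], [0.0, -0.643, -0.766]]
force: [1.7, 0.5, 2.3]
opening: 0.115
grasp_force: 30.0
```

Request:
servo_tool([
  {"offset":[0,0,-0.001],"dr":[0,0,0]},
  {"offset":[0,0.001,-0.001],"dr":[0,0,0]},
  {"offset":[0,0.002,-0.001],"dr":[0,0,0]},
  {"offset":[0,0.003,-0.001],"dr":[0,0,0]},
  {"offset":[0,0.003,-0.001],"dr":[0,0,0]},
])

```text
time_s: 6.12
position: [0.5564, -0.0051, 0.1078]
tcp_rot: [[-0.147, 0.756, -0.637], [0.989, 0.113, -0.094], [0.001, -0.644, -0.765]]
force: [0.1, -0.2, -0.6]
opening: 0.111
grasp_force: 30.0
```

Request:
servo_tool([
  {"offset":[0,0.001,0],"dr":[0,0,0]},
  {"offset":[0,0.001,0],"dr":[0,0,0]},
  {"offset":[0,0.001,0],"dr":[0,0,0]},
])

```text
time_s: 6.37
position: [0.557, -0.005, 0.1074]
tcp_rot: [[-0.147, 0.756, -0.637], [0.989, 0.113, -0.094], [0.0, -0.644, -0.765]]
force: [-0.4, 0.1, -0.8]
opening: 0.111
grasp_force: 30.0
```

Request:
servo_tool([
  {"offset":[0,0.001,0],"dr":[0,0,0]},
  {"offset":[0,0.002,0],"dr":[0,0,0]},
  {"offset":[0,0.002,0],"dr":[0,0,0]},
])

```text
time_s: 6.62
position: [0.5575, -0.0049, 0.107]
tcp_rot: [[-0.147, 0.754, -0.64], [0.989, 0.112, -0.095], [0.0, -0.647, -0.762]]
force: [-3.2, -0.9, 4.1]
opening: 0.111
grasp_force: 30.5
```

Request:
servo_tool([
  {"offset":[0,0.001,0],"dr":[0,0,0]},
  {"offset":[0,0.001,0],"dr":[0,0,0]},
])

```text
time_s: 6.78
position: [0.5578, -0.0049, 0.1068]
tcp_rot: [[-0.147, 0.753, -0.641], [0.989, 0.112, -0.095], [0.0, -0.648, -0.762]]
force: [-3.8, -1.3, 5.0]
opening: 0.109
grasp_force: 30.4
```

Request:
servo_tool([
  {"offset":[0,-0.0015,0],"dr":[0,0,0]},
  {"offset":[0,-0.0015,0.0005],"dr":[0,0,0]},
  {"offset":[0,-0.0015,0.001],"dr":[0,0,0]},
  {"offset":[0,-0.0015,0.001],"dr":[0,0,0]},
])

```text
time_s: 7.12
position: [0.5575, -0.005, 0.1069]
tcp_rot: [[-0.147, 0.756, -0.638], [0.989, 0.112, -0.094], [0.0, -0.645, -0.764]]
force: [-2.3, -0.7, 6.3]
opening: 0.113
grasp_force: 30.5
```

```bash
python3 - <<'E'
from h import *; from rig import bot
st=bot.read_state(); d=st["position"]-LED; print(st["position"],st["force"],"F n,sl",st["force"]@N,st["force"]@SL,"pos n,sl",d@N,d@SL)
E
```

```text
[ 0.5574559  -0.00495549  0.10685229] [-2.29088924 -0.71153138  6.34208705] F n,sl 5.89198949078197 3.3350404563375484 pos n,sl 0.003734558978220716 0.0906628359797513
```

Request:
servo_tool([
  {"offset":[0,-0.001,0],"dr":[0,0,0]},
  {"offset":[0,-0.001,0],"dr":[0,0,0]},
  {"offset":[0,-0.001,0],"dr":[0,0,0]},
  {"offset":[0,-0.001,0],"dr":[0,0,0]},
  {"offset":[0,-0.001,0],"dr":[0,0,0]},
], gripper=0.35)

```text
time_s: 7.53
position: [0.5573, -0.005, 0.1059]
tcp_rot: [[-0.147, 0.757, -0.636], [0.989, 0.113, -0.094], [0.001, -0.643, -0.766]]
force: [0.5, -0.1, 0.1]
opening: 0.315
grasp_force: 0.0
```

Request:
servo_tool([
  {"offset":[0,0,-0.02],"dr":[0,0,0]},
  {"offset":[0,0,-0.05],"dr":[0,0,0]},
  {"offset":[0,0,-0.09],"dr":[0,0,0]},
  {"offset":[0,-0.02,-0.13],"dr":[0,0,0]},
  {"offset":[0,-0.04,-0.15],"dr":[0,0,0]},
  {"offset":[0,-0.04,-0.15],"dr":[0,0,0]},
])

```text
time_s: 8.03
position: [0.6256, 0.0045, 0.2538]
tcp_rot: [[-0.147, 0.765, -0.627], [0.989, 0.112, -0.096], [-0.003, -0.634, -0.773]]
force: [1.4, 0.7, 0.9]
opening: 0.325
grasp_force: 0.0
```

```bash
python3 - <<'E'
from h import *; from rig import bot,viewer
st=bot.read_state(); print(st["position"],st["force"],st["opening"],st["joint_positions"])
for n in("scene","top"):
    c=viewer.capture(n); pickle.dump(c,open(n+"5.pkl","wb"))
    u=proj(c,LED).astype(int); im=cv2.resize(c["color"][u[1]-50:u[1]+25,u[0]-33:u[0]+34],(400,450),interpolation=3); globals()[n]=im
cv2.imwrite("pics/s5.png",np.hstack([scene,top])[:,:,::-1])
E
```

```text
[0.62561799 0.00447978 0.25379568] [1.37017151 0.65942612 0.87544055] 0.325453529603429 [ -5.43840252  48.56228463  50.33294815 -10.20546181 119.19264719
 -15.73714995]
```

View pics/s5.png

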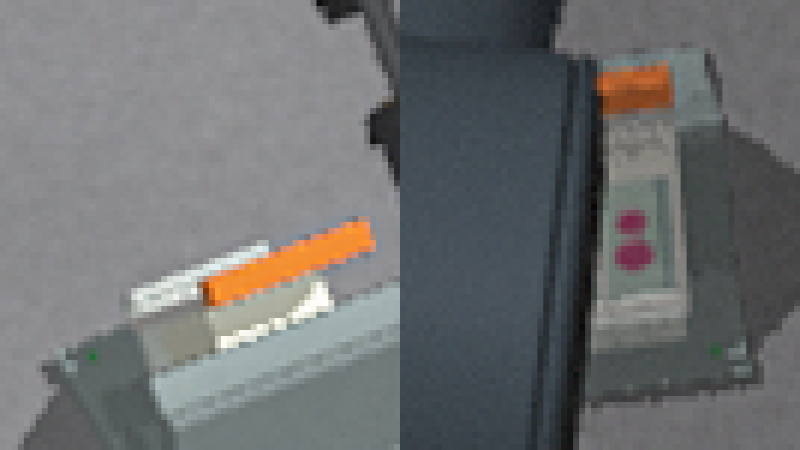

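```bash
cat >> h.py <<'E'
LED=LED-.0013*N+.0003*SL; YP=np.cross([0,0,1.],_e)
E
python3 - <<'E'
from h import *; from rig import bot
c=load("scene5.pkl"); hsv=cv2.cvtColor(c["color"],cv2.COLOR_RGB2HSV); u0=proj(c,LED)
m=cv2.inRange(hsv,(8,170,120),(17,255,255)); k=[q for q in cv2.findContours(m,0,1)[0] if abs(q.mean((0,1))-u0).max()<40 and cv2.contourArea(q)>20]
for q in k: print("bar scene",cv2.minAreaRect(q))
B=lambda y,n,s: LED+y*YP+n*N+s*SL
print("pred corners",[proj(c,B(y,n,s)).round(1) for y in(-.03,.03) for n,s in((0,.100),(0,.112),(.01,.112),(.01,.1))])
G=B(0,.003,.058); t=dv(PSI,-55); R=Rt(t,YP); T=G+.012*t
st=bot.read_state(); rel(st,T-.16*t,R); print("pre",T-.16*t,"grasp",T)
E
```

```text
bar scene ((309.6849670410156, 238.4931640625), (4.213481426239014, 28.79212188720703), 69.44395446777344)
pred corners [array([295.5, 245.7]), array([297.1, 245. ]), array([295.3, 240.2]), array([293.7, 241. ]), array([322. , 235.7]), array([323.9, 234.9]), array([322.1, 230.3]), array([320.3, 231.1])]
offset [-0.0001, -0.1014, 0.1446] dr [-57.98, -57.93, -75.66]
pre [ 0.45449689 -0.02055785  0.20198763] grasp [ 0.54530093 -0.00726241  0.07092331]
```

Request:
servo_tool([
  {"offset":[0,-0.012,0],"dr":[-3.4,-3.4,-4.4]},
  {"offset":[0,-0.024,0.005],"dr":[-6.8,-6.8,-8.9]},
  {"offset":[0,-0.036,0.01],"dr":[-10.2,-10.2,-13.3]},
  {"offset":[0,-0.048,0.02],"dr":[-13.6,-13.6,-17.8]},
  {"offset":[0,-0.06,0.03],"dr":[-17,-17,-22.2]},
  {"offset":[0,-0.07,0.04],"dr":[-20.4,-20.4,-26.7]},
  {"offset":[0,-0.08,0.05],"dr":[-23.9,-23.9,-31.1]},
  {"offset":[0,-0.09,0.06],"dr":[-27.3,-27.3,-35.6]},
  {"offset":[0,-0.101,0.07],"dr":[-30.7,-30.7,-40]},
  {"offset":[0,-0.101,0.08],"dr":[-34.1,-34.1,-44.5]},
  {"offset":[0,-0.101,0.09],"dr":[-37.5,-37.5,-48.9]},
  {"offset":[0,-0.101,0.1],"dr":[-41,-41,-53.4]},
  {"offset":[0,-0.101,0.11],"dr":[-44.4,-44.4,-57.8]},
  {"offset":[0,-0.101,0.12],"dr":[-47.8,-47.8,-62.3]},
  {"offset":[0,-0.101,0.13],"dr":[-51.2,-51.2,-66.8]},
  {"offset":[0,-0.101,0.14],"dr":[-54.6,-54.6,-71.2]},
  {"offset":[0,-0.101,0.145],"dr":[-58,-57.9,-75.7]},
  {"offset":[0,-0.101,0.145],"dr":[-58,-57.9,-75.7]},
  {"offset":[0,-0.101,0.145],"dr":[-58,-57.9,-75.7]},
  {"offset":[0,-0.101,0.145],"dr":[-58,-57.9,-75.7]},
], gripper=-0.8)

```text
time_s: 9.8
position: [0.4567, -0.0115, 0.2114]
tcp_rot: [[-0.873, -0.053, 0.485], [-0.039, 0.999, 0.038], [-0.486, 0.014, -0.874]]
force: [0.5, -0.2, 0.2]
opening: 0.902
grasp_force: 0.0
```

```bash
cat > n.py <<'E'
from h import *; from rig import bot
B=lambda y,n,s: LED+y*YP+n*N+s*SL
st=bot.read_state(); print(st["position"],st["force"],st["opening"],st["joint_positions"])
G=B(.0005,.003,.058); t=dv(PSI,-55); R=Rt(t,YP); T=G+.012*t
for k in(.16,.06,0): rel(st,T-k*t,R)
E
python3 n.py
```

```text
[ 0.4567106  -0.01153874  0.21136918] [ 0.54940595 -0.19272905  0.24260203] 0.9021897295187998 [ -25.29322448   11.79979645  127.54146028   44.08782092   20.28960625
 -157.15647983]
offset [0.0069, -0.0085, 0.0068] dr [-2.14, -5.87, -4.92]
offset [-0.0032, -0.0044, 0.1062] dr [-2.14, -5.87, -4.92]
offset [-0.0092, -0.0019, 0.1658] dr [-2.14, -5.87, -4.92]
```

```bash
sed -i 's/-55)/-59)/; s/^for k.*/for k in(.12,.06,0): rel(st,T-k*t,R)/' n.py; python3 n.py
```

```text
[ 0.4567106  -0.01153874  0.21136918] [ 0.54940595 -0.19272905  0.24260203] 0.9021897295187998 [ -25.29322448   11.79979645  127.54146028   44.08782092   20.28960625
 -157.15647983]
offset [-0.0046, -0.0062, 0.046] dr [-1.97, -1.88, -4.99]
offset [-0.0065, -0.0041, 0.1059] dr [-1.97, -1.88, -4.99]
offset [-0.0084, -0.0019, 0.1659] dr [-1.97, -1.88, -4.99]
```

Request:
servo_tool([
  {"offset":[-0.002,-0.003,0.02],"dr":[0,0,0]},
  {"offset":[-0.004,-0.006,0.046],"dr":[-1,-1,-2]},
  {"offset":[-0.006,-0.005,0.07],"dr":[-2,-1.9,-5]},
  {"offset":[-0.006,-0.005,0.085],"dr":[-2,-1.9,-5]},
  {"offset":[-0.006,-0.004,0.096],"dr":[-2,-1.9,-5]},
  {"offset":[-0.006,-0.004,0.096],"dr":[-2,-1.9,-5]},
  {"offset":[-0.006,-0.004,0.096],"dr":[-2,-1.9,-5]},
  {"offset":[-0.006,-0.004,0.096],"dr":[-2,-1.9,-5]},
])

```text
time_s: 10.47
position: [0.5262, -0.0022, 0.1612]
tcp_rot: [[-0.874, -0.13, 0.468], [-0.119, 0.992, 0.052], [-0.471, -0.01, -0.882]]
force: [0.6, -0.4, 0.3]
opening: 0.902
grasp_force: 0.0
```

```bash
python3 n.py
```

```text
[ 0.5262078  -0.00219964  0.16118442] [ 0.61953323 -0.38004029  0.33461582] 0.9024160036518896 [ -19.52830315   23.0970027   121.12350573   50.16980071   15.53430833
 -163.52150555]
offset [0.0333, -0.0081, -0.0315] dr [-0.95, -2.89, -0.48]
offset [0.0303, -0.0071, 0.0284] dr [-0.95, -2.89, -0.48]
offset [0.0273, -0.0061, 0.0883] dr [-0.95, -2.89, -0.48]
```

```bash
sed -i 's/^G=.*/G=B(.0005,.003,.058); t=dv(PSI,-64); R=Rt(t,-YP); T=G+.0115*t/' n.py; python3 - <<'E'
from h import *; from rig import bot
st=bot.read_state()
rel(st,(.5,-.01,.22),Rt(dv(PSI,-80),dv(PSI+10)))
E
```

```text
offset [-0.0039, -0.0049, -0.0646] dr [11.89, 15.64, 78.49]
```

Request:
servo_tool([
  {"offset":[-0.004,-0.005,-0.02],"dr":[1,1.3,6.5]},
  {"offset":[-0.004,-0.005,-0.04],"dr":[2,2.6,13]},
  {"offset":[-0.004,-0.005,-0.065],"dr":[3,3.9,19.6]},
  {"offset":[-0.004,-0.005,-0.065],"dr":[4,5.2,26]},
  {"offset":[-0.004,-0.005,-0.065],"dr":[5,6.5,32.7]},
  {"offset":[-0.004,-0.005,-0.065],"dr":[6,7.8,39.2]},
  {"offset":[-0.004,-0.005,-0.065],"dr":[7,9.1,45.8]},
  {"offset":[-0.004,-0.005,-0.065],"dr":[7.9,10.4,52.3]},
  {"offset":[-0.004,-0.005,-0.065],"dr":[8.9,11.7,58.9]},
  {"offset":[-0.004,-0.005,-0.065],"dr":[9.9,13,65.4]},
  {"offset":[-0.004,-0.005,-0.065],"dr":[10.9,14.3,72]},
  {"offset":[-0.004,-0.005,-0.065],"dr":[11.9,15.6,78.5]},
  {"offset":[-0.004,-0.005,-0.065],"dr":[11.9,15.6,78.5]},
  {"offset":[-0.004,-0.005,-0.065],"dr":[11.9,15.6,78.5]},
])

```text
time_s: 11.63
position: [0.5007, -0.0106, 0.2215]
tcp_rot: [[-0.309, 0.935, 0.174], [0.951, 0.309, 0.024], [-0.031, 0.173, -0.984]]
force: [0.4, 0.5, 0.3]
opening: 0.896
grasp_force: 0.0
```

```bash
python3 n.py
```

```text
[ 0.50067231 -0.01058746  0.22153933] [0.38027062 0.5404301  0.34777021] 0.8956160560096063 [-16.6504912   17.13233226 106.91984225   5.74565604  46.86350938
 -38.39059478]
offset [0.0004, -0.0175, 0.0409] dr [-13.76, 11.7, 99.12]
offset [-0.0024, -0.0013, 0.0986] dr [-13.76, 11.7, 99.12]
offset [-0.0051, 0.0149, 0.1563] dr [-13.76, 11.7, 99.12]
```

Request:
servo_tool([
  {"offset":[0,0,0],"dr":[-0.9,0.8,6.6]},
  {"offset":[0,0,0],"dr":[-1.8,1.6,13.2]},
  {"offset":[0,0,0],"dr":[-2.8,2.3,19.8]},
  {"offset":[0,0,0],"dr":[-3.7,3.1,26.4]},
  {"offset":[0,0,0],"dr":[-4.6,3.9,33]},
  {"offset":[0,0,0],"dr":[-5.5,4.7,39.6]},
  {"offset":[0,0,0],"dr":[-6.4,5.5,46.3]},
  {"offset":[0,0,0],"dr":[-7.3,6.2,52.9]},
  {"offset":[0,-0.005,0.01],"dr":[-8.3,7,59.5]},
  {"offset":[0,-0.01,0.015],"dr":[-9.2,7.8,66]},
  {"offset":[0,-0.013,0.02],"dr":[-10.1,8.6,72.7]},
  {"offset":[0,-0.0175,0.03],"dr":[-11,9.4,79.3]},
  {"offset":[0,-0.0175,0.041],"dr":[-11.9,10.1,85.9]},
  {"offset":[0,-0.0175,0.041],"dr":[-12.8,10.9,92.5]},
  {"offset":[0,-0.0175,0.041],"dr":[-13.8,11.7,99.1]},
  {"offset":[0,-0.0175,0.041],"dr":[-13.8,11.7,99.1]},
  {"offset":[0,-0.0175,0.041],"dr":[-13.8,11.7,99.1]},
])

```text
time_s: 13.05
position: [0.4911, -0.0147, 0.1778]
tcp_rot: [[0.888, 0.153, 0.434], [0.139, -0.988, 0.065], [0.438, 0.002, -0.899]]
force: [-0.3, -0.1, 1.2]
opening: 0.9
grasp_force: 0.0
```

```bash
python3 n.py
```

```text
[ 0.49108564 -0.0147199   0.17779878] [-0.28949381 -0.1330459   1.21027004] 0.9004334995657926 [-23.446619    18.85558162 122.9213254   41.34309997  20.57023608
  20.91776165]
offset [0.0005, -0.0, -0.0003] dr [-0.08, -0.01, 0.49]
offset [0.0004, 0.0001, 0.0597] dr [-0.08, -0.01, 0.49]
offset [0.0004, 0.0001, 0.1197] dr [-0.08, -0.01, 0.49]
```

Request:
servo_tool([
  {"offset":[0.0004,0,0.03],"dr":[0,0,0.5]},
  {"offset":[0.0004,0,0.06],"dr":[0,0,0.5]},
  {"offset":[0.0004,0,0.08],"dr":[0,0,0.5]},
  {"offset":[0.0004,0,0.09],"dr":[0,0,0.5]},
  {"offset":[0.0004,0,0.09],"dr":[0,0,0.5]},
])

```text
time_s: 13.47
position: [0.5321, -0.0092, 0.0953]
tcp_rot: [[0.89, 0.145, 0.433], [0.129, -0.989, 0.066], [0.438, -0.002, -0.899]]
force: [0.5, -0.5, -0.9]
opening: 0.899
grasp_force: 0.0
```

```bash
python3 n.py; python3 - <<'E'
from h import *; from rig import viewer
for n in("scene","top"):
    c=viewer.capture(n); pickle.dump(c,open(n+"6.pkl","wb"))
    u=proj(c,LED).astype(int); im=cv2.resize(c["color"][u[1]-50:u[1]+25,u[0]-33:u[0]+34],(400,450),interpolation=3); globals()[n]=im
cv2.imwrite("pics/s6.png",np.hstack([scene,top])[:,:,::-1])
E
```

```text
[ 0.53207676 -0.00916617  0.09534163] [ 0.5006126  -0.46826871 -0.942551  ] 0.8988331605271894 [-20.24659479  32.22652375 121.40889015  75.20092634  12.62133693
 -10.88308671]
offset [-0.0006, -0.0007, -0.0925] dr [-0.12, 0.04, -0.07]
offset [-0.0006, -0.0005, -0.0325] dr [-0.12, 0.04, -0.07]
offset [-0.0006, -0.0004, 0.0275] dr [-0.12, 0.04, -0.07]
```

View pics/s6.png

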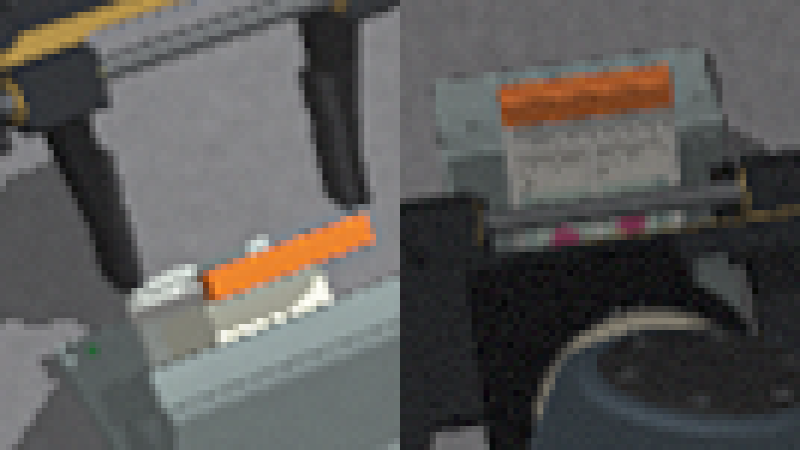

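```bash
python3 - <<'E'
from h import *
p=[]
for n in("scene6.pkl","top6.pkl"):
    c=load(n); u0=proj(c,LED+.106*SL); m=cv2.inRange(cv2.cvtColor(c["color"],cv2.COLOR_RGB2HSV),(6,150,90),(18,255,255))
    k=[q for q in cv2.findContours(m,0,1)[0] if abs(q.mean((0,1))-u0).max()<15 and cv2.contourArea(q)>30][0]; r=cv2.minAreaRect(k); print(n,r); p+=[c,r[0]]
x,_=tri(*p); d=x-LED; print(x*1e3,"y,n,sl",d@YP*1e3,d@N*1e3,d@SL*1e3)
E
```

```text
scene6.pkl ((309.5000305175781, 238.5), (4.798686981201172, 29.143245697021484), 69.44395446777344)
top6.pkl ((320.5, 234.50001525878906), (6.195550918579102, 27.879981994628906), 83.1572265625)
[567.78896105  -3.63265111 117.30807515] y,n,sl 0.33353164540795877 3.7765246311181633 105.06751037263938
```

Request:
servo_tool([
  {"offset":[-0.0005,-0.0005,0.007],"dr":[0,0,0]},
  {"offset":[-0.0005,-0.0005,0.014],"dr":[0,0,0]},
  {"offset":[-0.0005,-0.0005,0.02],"dr":[0,0,0]},
  {"offset":[-0.0005,-0.0005,0.025],"dr":[0,0,0]},
  {"offset":[-0.0005,-0.0005,0.027],"dr":[0,0,0]},
  {"offset":[-0.0005,-0.0005,0.027],"dr":[0,0,0]},
])

```text
time_s: 14.07
position: [0.5429, -0.0071, 0.0732]
tcp_rot: [[0.889, 0.143, 0.435], [0.128, -0.99, 0.064], [0.44, -0.001, -0.898]]
force: [-0.3, -0.3, -0.7]
opening: 0.896
grasp_force: 0.0
```

```bash
python3 n.py
```

```text
[ 0.54291872 -0.00706112  0.07324247] [-0.26361314 -0.25930101 -0.71850844] 0.8959834495183594 [-19.40930762  35.6406469  120.67249152  88.81733491  11.85892096
 -23.96143645]
offset [-0.0006, -0.0, -0.1172] dr [-0.04, -0.11, -0.11]
offset [-0.0007, 0.0, -0.0572] dr [-0.04, -0.11, -0.11]
offset [-0.0008, 0.0, 0.0028] dr [-0.04, -0.11, -0.11]
```

Request:
servo_tool([
  {"offset":[-0.0008,0.0002,0.002],"dr":[0,0,0]},
  {"offset":[-0.0008,0.0002,0.002],"dr":[0,0,0]},
])

```text
time_s: 14.23
position: [0.5428, -0.0072, 0.0709]
tcp_rot: [[0.889, 0.143, 0.435], [0.128, -0.99, 0.064], [0.44, -0.002, -0.898]]
force: [-0.2, -0.4, -0.3]
opening: 0.899
grasp_force: 0.0
```

Request:
servo_tool([
  {"offset":[0,0,0],"dr":[0,0,0]},
  {"offset":[0,0,0],"dr":[0,0,0]},
  {"offset":[0,0,0],"dr":[0,0,0]},
  {"offset":[0,0,0],"dr":[0,0,0]},
  {"offset":[0,0,0],"dr":[0,0,0]},
  {"offset":[0,0,0],"dr":[0,0,0]},
  {"offset":[0,0,0],"dr":[0,0,0]},
], gripper=1)

```text
time_s: 14.82
position: [0.5429, -0.0071, 0.0704]
tcp_rot: [[0.889, 0.143, 0.434], [0.128, -0.99, 0.065], [0.439, -0.002, -0.898]]
force: [-1.3, -0.2, 3.4]
opening: 0.678
grasp_force: 30.0
```

```bash
python3 n.py
```

```text
[ 0.54288074 -0.0070944   0.07041953] [-1.27853757 -0.15281861  3.3880892 ] 0.6778527174212612 [-19.40939431  36.02533933 120.70182484  90.48651298  11.84850553
 -25.63746923]
offset [0.0006, -0.0001, -0.1198] dr [-0.06, -0.05, -0.15]
offset [0.0005, -0.0, -0.0598] dr [-0.06, -0.05, -0.15]
offset [0.0005, 0.0, 0.0002] dr [-0.06, -0.05, -0.15]
```

```bash
python3 - <<'E'
from h import *; from rig import bot
st=bot.read_state(); C=st["tcp_rot"]; Rc=C.T@np.column_stack([-N,YP,SL]); oc=C.T@(LED+.003*N+.0004*YP-st["position"])
pickle.dump((Rc,oc),open("grasp.pkl","wb")); print(Rc.round(3),oc*1e3)
E
```

```text
[[ 0.406 -0.003  0.914]
 [-0.    -1.    -0.003]
 [ 0.914  0.001 -0.406]] [-52.52285237   0.26912184  12.27422898]
```

Request:
servo_tool([
  {"offset":[-0.0008,0,-0.0018],"dr":[0,0,0]},
  {"offset":[0.005,0,-0.0045],"dr":[0,0,0]},
  {"offset":[0.0175,0,-0.01],"dr":[0,0,0]},
  {"offset":[0.008,0,-0.03],"dr":[0,0,0]},
  {"offset":[-0.002,0,-0.05],"dr":[0,0,0]},
  {"offset":[-0.005,0,-0.065],"dr":[0,0,0]},
  {"offset":[0.005,0,-0.09],"dr":[0,0,0]},
  {"offset":[0.019,0,-0.119],"dr":[0,0,0]},
  {"offset":[0.019,0,-0.119],"dr":[0,0,0]},
  {"offset":[0.019,0,-0.119],"dr":[0,0,0]},
])

```text
time_s: 15.65
position: [0.5092, -0.013, 0.1883]
tcp_rot: [[0.887, 0.143, 0.439], [0.129, -0.99, 0.062], [0.443, 0.001, -0.896]]
force: [0.1, 0.7, -0.2]
opening: 0.684
grasp_force: 30.0
```

```bash
cat >> h.py <<'E'
TY=-13.25; PL=np.array([.4815,.2841,.022])
def pose(a,h,th,lat=0.,dy=0.):
    """TCP pose for foot back edge at along a, height h above plinth (m), lateral lat, tilt th deg bar-up"""
    Rc,oc=pickle.load(open("grasp.pkl","rb")); ax=dv(TY+dy); Z=np.array([0,0,1.]); t=np.radians(th); ay=np.cross(Z,dv(TY))
    zc=np.cos(t)*ax+np.sin(t)*Z; xc=np.sin(t)*ax-np.cos(t)*Z; W=np.column_stack([xc,np.cross(zc,xc),zc])
    O=PL+a*dv(TY)+lat*ay+h*Z-.003*xc; C=W@Rc.T; return O-C@oc,C
def carr(st):
    Rc,oc=pickle.load(open("grasp.pkl","rb")); C=st["tcp_rot"]; return st["position"]+C@oc,C@Rc
def where(st):
    O,W=carr(st); F=O+W@[.003,0,0]; M=O+W@[.003,0,.112]; ax=dv(TY); ay=np.cross([0,0,1.],ax)
    for n,q in(("foot",F),("bar",M)): d=q-PL; print(n,"along,lat,h mm",(np.array([d@ax,d@ay,d[2]])*1e3).round(1))
    f=st["force"]; print("F along,lat,z",[round(float(v),1) for v in(f@ax,f@ay,f[2])],"t",st["time_s"],"J",st["joint_positions"].round(0),"grip",st["opening"])
E
python3 - <<'E'
from h import *; from rig import bot
st=bot.read_state(); where(st)
p,C=pose(-.050,.06,8); print(p,C); rel(st,p,C)
E
```

```text
foot along,lat,h mm [  58.6 -297.5  130.1]
bar along,lat,h mm [ 125.  -270.9  216.2]
F along,lat,z [-0.1, 0.7, -0.2] t 15.65 J [-22.  19. 120.  36.  22.  28.] grip 0.6841654224074305
[0.48489177 0.28342141 0.08234397] [[ 9.35313819e-01 -2.31960732e-01 -2.67174622e-01]
 [-2.22977708e-01 -9.72725126e-01  6.39278568e-02]
 [-2.74716220e-01 -2.18623040e-04 -9.61525325e-01]]
offset [-0.0302, -0.2969, 0.1027] dr [-1.91, -41.75, 22.07]
```

Request:
servo_tool([
  {"offset":[-0.003,-0.03,0],"dr":[-0.2,-4,2.1]},
  {"offset":[-0.006,-0.06,0.005],"dr":[-0.4,-9,4.5]},
  {"offset":[-0.01,-0.095,0.01],"dr":[-0.7,-15,7.9]},
  {"offset":[-0.014,-0.13,0.02],"dr":[-1,-21,11]},
  {"offset":[-0.017,-0.165,0.035],"dr":[-1.3,-27,14.3]},
  {"offset":[-0.02,-0.2,0.05],"dr":[-1.5,-32,17]},
  {"offset":[-0.023,-0.235,0.07],"dr":[-1.7,-37,19.5]},
  {"offset":[-0.027,-0.265,0.09],"dr":[-1.9,-41.7,22.1]},
  {"offset":[-0.03,-0.29,0.1],"dr":[-1.9,-41.7,22.1]},
  {"offset":[-0.03,-0.297,0.1025],"dr":[-1.9,-41.7,22.1]},
  {"offset":[-0.03,-0.297,0.1025],"dr":[-1.9,-41.7,22.1]},
  {"offset":[-0.03,-0.297,0.1025],"dr":[-1.9,-41.7,22.1]},
  {"offset":[-0.03,-0.297,0.1025],"dr":[-1.9,-41.7,22.1]},
])

```text
time_s: 16.73
position: [0.4819, 0.2843, 0.0794]
tcp_rot: [[0.933, -0.231, -0.275], [-0.222, -0.973, 0.067], [-0.283, -0.002, -0.959]]
force: [0.6, 0.3, -0.4]
opening: 0.685
grasp_force: 30.0
```

```bash
cat > m.py <<'E'
from h import *; from rig import bot,viewer
import sys
st=bot.read_state(); where(st); O,W=carr(st); X=O+W@[-.002,0,.106]; p=[]
for n in("scene","top"):
    c=viewer.capture(n); pickle.dump(c,open(n+"7.pkl","wb")); u0=proj(c,X); m=cv2.inRange(cv2.cvtColor(c["color"],cv2.COLOR_RGB2HSV),(6,150,90),(18,255,255))
    pr=cv2.minAreaRect(np.array([proj(c,O+W@[x,y,z]) for x in(-.007,.003) for y in(-.03,.03) for z in(.1,.112)],np.float32))
    k=[q for q in cv2.findContours(m,0,1)[0] if abs(q.mean((0,1))-u0).max()<20 and cv2.contourArea(q)>15]
    for q in k: r=cv2.minAreaRect(q); print(n,"meas",r,"pred",pr)
    if k: q=max(k,key=cv2.contourArea); p+=[c,np.array(cv2.minAreaRect(q)[0])-np.array(pr[0])+u0]
if len(p)==4:
    x,_=tri(*p); d=(x-X)*1e3; ax=dv(TY); print("bar cam-kin along,lat,z",d@ax,d@np.cross([0,0,1.],ax),d[2])
E
python3 m.py
```

```text
foot along,lat,h mm [-53.1   0.1  57.5]
bar along,lat,h mm [57.9  0.2 72.2]
F along,lat,z [0.5, 0.4, -0.4] t 16.7333 J [ 15.  42.  89.   9.  64. 113.] grip 0.6851898437060545
scene meas ((421.0338439941406, 205.10923767089844), (5.547001838684082, 26.126379013061523), 86.8201675415039) pred ((420.5673522949219, 204.2144012451172), (6.752368450164795, 28.418569564819336), 85.82139587402344)
```

```bash
python3 - <<'E'
from h import *
s=load("scene0.pkl"); G=s["color"].astype(float).mean(2); ax=dv(TY); ay=np.cross([0,0,1.],ax)
P=lambda a,l,h=0: PL+a*ax+l*ay+np.array([0,0,h])
def sub(u,v): return cv2.getRectSubPix(G.astype(np.float32),(1,1),(float(u),float(v)))[0,0]
for side in(-.02,.02):
    for a in(-.03,-.01,.01,.03):
        L=np.arange(-.006,.0061,.0005); v=np.array([sub(*proj(s,P(a,side+l))) for l in L]); d=np.abs(np.diff(v)); d[d<2]=0
        print("side",side,"a",a,"edge offset mm",round(1e3*(d*(L[:-1]+.00025)).sum()/d.sum(),2),v[::4].round())
A=np.arange(-.066,.068,.002)
print("axis z22",[(round(a*1e3),int(sub(*proj(s,P(a,0))))) for a in A])
E
```

```text
side -0.02 a -0.03 edge offset mm 0.31 [ 61.  74.  90. 112. 155. 185. 189.]
side -0.02 a -0.01 edge offset mm 0.38 [ 63.  76.  91. 108. 151. 182. 187.]
side -0.02 a 0.01 edge offset mm 0.51 [ 64.  75.  89. 110. 153. 184. 188.]
side -0.02 a 0.03 edge offset mm 0.58 [ 64.  76.  87. 106. 147. 188. 188.]
side 0.02 a -0.03 edge offset mm 1.56 [179. 180. 182. 170. 118.  87.  96.]
side 0.02 a -0.01 edge offset mm 1.64 [180. 181. 181. 169. 119.  88.  77.]
side 0.02 a 0.01 edge offset mm 2.02 [180. 182. 181. 167. 129.  80.  77.]
side 0.02 a 0.03 edge offset mm 2.05 [181. 184. 186. 176. 138.  86.  77.]
axis z22 [(-66, 104), (-64, 103), (-62, 112), (-60, 115), (-58, 107), (-56, 99), (-54, 89), (-52, 102), (-50, 140), (-48, 166), (-46, 181), (-44, 185), (-42, 182), (-40, 181), (-38, 180), (-36, 180), (-34, 180), (-32, 180), (-30, 181), (-28, 181), (-26, 181), (-24, 181), (-22, 180), (-20, 180), (-18, 181), (-16, 181), (-14, 181), (-12, 181), (-10, 182), (-8, 182), (-6, 182), (-4, 182), (-2, 181), (0, 181), (2, 182), (4, 182), (6, 181), (8, 181), (10, 182), (12, 182), (14, 183), (16, 183), (18, 182), (20, 183), (22, 182), (24, 183), (26, 183), (28, 184), (30, 184), (32, 184), (34, 183), (36, 183), (38, 184), (40, 185), (42, 186), (44, 185), (46, 184), (48, 185), (50, 186), (52, 186), (54, 175), (56, 159), (58, 139), (60, 126), (62, 127), (64, 128), (66, 129)]
```

```bash
cat > q.py <<'E'
from h import *; from rig import bot; import sys
st=bot.read_state(); where(st)
for a in sys.argv[1:]:
    v=[float(x) for x in a.split(",")]; rel(st,*pose(v[0]/1e3,v[1]/1e3,v[2],*( [v[3]/1e3] if len(v)>3 else [])))
E
python3 q.py=-1 2>/dev/null; python3 q.py " -48,20,8" " -48,8,8"
```

```text
foot along,lat,h mm [-51.9  -0.3  58.9]
bar along,lat,h mm [59.1 -0.5 73.9]
F along,lat,z [0.3, -1.5, 0.3] t 16.8333 J [ 15.  41.  89.   9.  64. 113.] grip 0.6834563913254138
offset [0.0145, -0.0003, 0.036] dr [-0.15, 0.32, -0.06]
offset [0.0179, -0.0003, 0.0475] dr [-0.15, 0.32, -0.06]
```

Request:
servo_tool([
  {"offset":[0.008,0,0.015],"dr":[0,0.3,0]},
  {"offset":[0.0145,0,0.03],"dr":[0,0.3,0]},
  {"offset":[0.0165,0,0.04],"dr":[0,0.3,0]},
  {"offset":[0.0175,0,0.045],"dr":[0,0.3,0]},
  {"offset":[0.0175,0,0.045],"dr":[0,0.3,0]},
  {"offset":[0.0175,0,0.045],"dr":[0,0.3,0]},
  {"offset":[0.0175,0,0.045],"dr":[0,0.3,0]},
])

```text
time_s: 17.42
position: [0.4881, 0.2835, 0.0335]
tcp_rot: [[0.936, -0.233, -0.265], [-0.224, -0.972, 0.067], [-0.273, -0.003, -0.962]]
force: [0.1, 0.0, -1.6]
opening: 0.684
grasp_force: 30.0
```

```bash
python3 q.py " -48,4,8" " -48,1,8"
```

```text
foot along,lat,h mm [-46.9   0.9  11.1]
bar along,lat,h mm [63.9  0.7 26.8]
F along,lat,z [0.1, 0.1, -1.6] t 17.4167 J [ 15.  46.  89.   9.  59. 113.] grip 0.6837763302966273
offset [0.001, 0.0008, 0.0072] dr [-0.17, -0.08, -0.03]
offset [0.0018, 0.0008, 0.0101] dr [-0.17, -0.08, -0.03]
```

Request:
servo_tool([
  {"offset":[0.0005,0.0008,0.004],"dr":[-0.1,0,0]},
  {"offset":[0.001,0.0008,0.007],"dr":[-0.1,0,0]},
  {"offset":[0.001,0.0008,0.007],"dr":[-0.1,0,0]},
  {"offset":[0.001,0.0008,0.007],"dr":[-0.1,0,0]},
])

```text
time_s: 17.75
position: [0.4862, 0.283, 0.0256]
tcp_rot: [[0.935, -0.232, -0.267], [-0.223, -0.973, 0.064], [-0.275, -0.0, -0.961]]
force: [-0.7, 0.2, -0.4]
opening: 0.682
grasp_force: 30.0
```

```bash
python3 q.py " -48,2,8" " -48,1,8"
```

```text
foot along,lat,h mm [-48.6  -0.    3.3]
bar along,lat,h mm [62.3 -0.1 18.9]
F along,lat,z [-0.7, 0.0, -0.4] t 17.75 J [ 15.  46.  90.   9.  59. 113.] grip 0.6818537512803485
offset [0.001, -0.0001, 0.0011] dr [-0.01, 0.01, -0.02]
offset [0.0013, -0.0001, 0.002] dr [-0.01, 0.01, -0.02]
```

Request:
servo_tool([
  {"offset":[0.0006,0,0.001],"dr":[0,0,0]},
  {"offset":[0.001,0,0.002],"dr":[0,0,0]},
  {"offset":[0.001,0,0.002],"dr":[0,0,0]},
])

```text
time_s: 18.0
position: [0.4868, 0.2829, 0.0234]
tcp_rot: [[0.935, -0.233, -0.267], [-0.224, -0.973, 0.064], [-0.275, -0.0, -0.962]]
force: [0.0, -0.4, -0.3]
opening: 0.683
grasp_force: 30.0
```

Request:
servo_tool([
  {"offset":[0.0003,0,0.001],"dr":[0,0,0]},
  {"offset":[0.0003,0,0.001],"dr":[0,0,0]},
  {"offset":[0.0003,0,0.001],"dr":[0,0,0]},
])

```text
time_s: 18.25
position: [0.4868, 0.2829, 0.0225]
tcp_rot: [[0.935, -0.233, -0.267], [-0.224, -0.973, 0.064], [-0.275, -0.0, -0.962]]
force: [-0.5, -0.4, 0.3]
opening: 0.685
grasp_force: 30.0
```

```bash
python3 q.py " -48,0,8"
```

```text
foot along,lat,h mm [-48.   -0.1   0.1]
bar along,lat,h mm [62.9 -0.1 15.7]
F along,lat,z [-0.4, -0.5, 0.3] t 18.25 J [ 15.  47.  90.   9.  58. 113.] grip 0.6846118293740607
offset [0.0, -0.0001, 0.0001] dr [-0.02, -0.01, -0.03]
```

Request:
servo_tool([
  {"offset":[0.0003,0,0.001],"dr":[0,0,0]},
  {"offset":[0.0003,0,0.001],"dr":[0,0,0]},
  {"offset":[0.0003,0,0.001],"dr":[0,0,0]},
])

```text
time_s: 18.5
position: [0.4868, 0.2829, 0.0214]
tcp_rot: [[0.935, -0.233, -0.267], [-0.224, -0.973, 0.064], [-0.275, -0.0, -0.962]]
force: [-0.5, -0.4, -0.0]
opening: 0.685
grasp_force: 30.0
```

Request:
servo_tool([
  {"offset":[0.0003,0,0.001],"dr":[0,0,0]},
  {"offset":[0.0003,0,0.001],"dr":[0,0,0]},
  {"offset":[0.0003,0,0.001],"dr":[0,0,0]},
])

```text
time_s: 18.75
position: [0.4869, 0.2829, 0.0204]
tcp_rot: [[0.935, -0.233, -0.267], [-0.224, -0.973, 0.064], [-0.275, -0.0, -0.962]]
force: [-0.6, 0.6, -0.6]
opening: 0.686
grasp_force: 30.0
```

Request:
servo_tool([
  {"offset":[0.0003,0,0.001],"dr":[0,0,0]},
  {"offset":[0.0003,0,0.001],"dr":[0,0,0]},
  {"offset":[0.0003,0,0.001],"dr":[0,0,0]},
])

```text
time_s: 19.0
position: [0.4869, 0.2829, 0.0193]
tcp_rot: [[0.935, -0.233, -0.267], [-0.223, -0.973, 0.064], [-0.275, -0.0, -0.962]]
force: [-1.1, -0.5, -0.7]
opening: 0.686
grasp_force: 30.0
```

```bash
python3 m.py
```

```text
foot along,lat,h mm [-47.9  -0.1  -3. ]
bar along,lat,h mm [63.  -0.1 12.6]
F along,lat,z [-0.9, -0.7, -0.7] t 19.0 J [ 15.  47.  90.   9.  58. 112.] grip 0.6856217307997182
scene meas ((417.08563232421875, 225.86965942382812), (5.364532470703125, 26.01174545288086), 86.42366790771484) pred ((416.59368896484375, 224.9962158203125), (6.550535678863525, 27.281736373901367), 85.6859359741211)
```

Request:
servo_tool([
  {"offset":[0.0003,0,0.001],"dr":[0,0,0]},
  {"offset":[0.0003,0,0.001],"dr":[0,0,0]},
  {"offset":[0.0003,0,0.001],"dr":[0,0,0]},
])

```text
time_s: 19.35
position: [0.4871, 0.2829, 0.0185]
tcp_rot: [[0.935, -0.233, -0.267], [-0.224, -0.973, 0.064], [-0.274, -0.001, -0.962]]
force: [0.1, -0.7, 0.8]
opening: 0.683
grasp_force: 30.0
```

Request:
servo_tool([
  {"offset":[0.0003,0,0.001],"dr":[0,0,0]},
  {"offset":[0.0003,0,0.001],"dr":[0,0,0]},
  {"offset":[0.0003,0,0.001],"dr":[0,0,0]},
])

```text
time_s: 19.6
position: [0.4872, 0.2829, 0.0176]
tcp_rot: [[0.935, -0.233, -0.266], [-0.223, -0.973, 0.064], [-0.274, -0.001, -0.962]]
force: [0.7, -0.6, 2.8]
opening: 0.684
grasp_force: 30.0
```

Request:
servo_tool([
  {"offset":[-0.0002,0,-0.0007],"dr":[0,0,0]},
  {"offset":[-0.002,0,-0.0002],"dr":[0,0,0]},
  {"offset":[-0.004,0,0.0004],"dr":[0,0,0]},
  {"offset":[-0.004,0,0.0004],"dr":[0,0,0]},
])

```text
time_s: 19.93
position: [0.4831, 0.284, 0.0181]
tcp_rot: [[0.935, -0.233, -0.266], [-0.224, -0.973, 0.065], [-0.274, -0.001, -0.962]]
force: [1.4, -0.3, 2.2]
opening: 0.688
grasp_force: 30.0
```

```bash
python3 q.py
```

```text
foot along,lat,h mm [-51.9   0.2  -4.3]
bar along,lat,h mm [59.   0.1 11.4]
F along,lat,z [1.4, -0.0, 2.2] t 19.9333 J [ 15.  47.  90.   9.  57. 113.] grip 0.688199064561133
```

Request:
servo_tool([
  {"offset":[-0.001,0,0.0003],"dr":[0,0,0]},
  {"offset":[-0.002,0,0.0005],"dr":[0,0,0]},
  {"offset":[-0.002,0,0.0005],"dr":[0,0,0]},
])

```text
time_s: 20.18
position: [0.4814, 0.2844, 0.0181]
tcp_rot: [[0.936, -0.233, -0.266], [-0.224, -0.973, 0.064], [-0.274, -0.001, -0.962]]
force: [2.7, -1.1, 1.3]
opening: 0.685
grasp_force: 30.0
```

```bash
python3 q.py
```

```text
foot along,lat,h mm [-53.6   0.2  -4.3]
bar along,lat,h mm [57.3  0.1 11.4]
F along,lat,z [2.8, -0.4, 1.3] t 20.1833 J [ 15.  47.  90.   9.  57. 113.] grip 0.6847009488296053
```

Request:
servo_tool([
  {"offset":[-0.001,0,0.0003],"dr":[0,0,0]},
  {"offset":[-0.002,0,0.0006],"dr":[0,0,0]},
  {"offset":[-0.002,0,0.0006],"dr":[0,0,0]},
])

```text
time_s: 20.43
position: [0.4792, 0.2849, 0.018]
tcp_rot: [[0.935, -0.233, -0.266], [-0.224, -0.973, 0.064], [-0.274, -0.001, -0.962]]
force: [2.1, -1.8, 2.0]
opening: 0.683
grasp_force: 30.0
```

```bash
python3 q.py
```

```text
foot along,lat,h mm [-55.9   0.1  -4.4]
bar along,lat,h mm [55.   0.  11.3]
F along,lat,z [2.5, -1.3, 2.0] t 20.4333 J [ 15.  47.  91.   9.  57. 113.] grip 0.683209009608077
```

Request:
servo_tool([
  {"offset":[-0.001,0,0.0003],"dr":[0,0,0]},
  {"offset":[-0.002,0,0.0006],"dr":[0,0,0]},
  {"offset":[-0.002,0,0.0006],"dr":[0,0,0]},
])

```text
time_s: 20.68
position: [0.4771, 0.2854, 0.018]
tcp_rot: [[0.935, -0.233, -0.266], [-0.223, -0.973, 0.064], [-0.274, -0.001, -0.962]]
force: [3.0, -0.6, 1.2]
opening: 0.686
grasp_force: 30.0
```

```bash
python3 q.py
```

```text
foot along,lat,h mm [-58.    0.1  -4.4]
bar along,lat,h mm [52.9  0.1 11.3]
F along,lat,z [3.1, 0.1, 1.2] t 20.6833 J [ 15.  47.  91.   9.  57. 113.] grip 0.6863804843722934
```

```bash
python3 q.py " -58,-4.2,5" " -58,-4.2,3"; python3 - <<'E'
from h import *; from rig import viewer
a=load("scene0.pkl"); b=viewer.capture("scene")
for c in(a,b):
    m=cv2.inRange(cv2.cvtColor(c["color"],cv2.COLOR_RGB2HSV),(17,100,70),(26,255,255))
    m[:185]=0;m[210:]=0;m[:,:385]=0;m[:,425:]=0
    ys,xs=np.nonzero(m); print(len(xs),xs.mean(),ys.mean(),ys.min(),ys.max())
E
```

```text
foot along,lat,h mm [-58.    0.1  -4.4]
bar along,lat,h mm [52.9  0.1 11.3]
F along,lat,z [3.1, 0.1, 1.2] t 20.6833 J [ 15.  47.  91.   9.  57. 113.] grip 0.6863804843722934
offset [0.0006, 0.0001, 0.0026] dr [-0.05, -3.04, -0.02]
offset [0.001, 0.0001, 0.0044] dr [-0.05, -5.04, -0.02]
39 403.7435897435897 198.33333333333334 196 200
57 406.0 198.43859649122808 185 209
```

Request:
servo_tool([
  {"offset":[0.0003,0,0.0013],"dr":[0,-1.5,0]},
  {"offset":[0.0006,0,0.0026],"dr":[0,-3,0]},
  {"offset":[0.0006,0,0.0026],"dr":[0,-3,0]},
  {"offset":[0.0006,0,0.0026],"dr":[0,-3,0]},
])

```text
time_s: 21.07
position: [0.4771, 0.2853, 0.0152]
tcp_rot: [[0.92, -0.233, -0.315], [-0.22, -0.972, 0.076], [-0.324, -0.001, -0.946]]
force: [4.1, 0.8, 2.6]
opening: 0.682
grasp_force: 30.0
```

```bash
python3 q.py " -58,-4.2,3"  " -58,-4.2,2"; python3 m.py
```

```text
foot along,lat,h mm [-57.9   0.1  -4.4]
bar along,lat,h mm [53.7 -0.   5.5]
F along,lat,z [3.8, 1.7, 2.6] t 21.0667 J [ 14.  48.  89.  10.  60. 112.] grip 0.6820414607203361
offset [0.0004, 0.0, 0.0017] dr [-0.06, -2.04, -0.05]
offset [0.0006, 0.0, 0.0026] dr [-0.06, -3.04, -0.05]
foot along,lat,h mm [-57.9   0.1  -4.4]
bar along,lat,h mm [53.7 -0.   5.5]
F along,lat,z [3.8, 1.7, 2.6] t 21.0667 J [ 14.  48.  89.  10.  60. 112.] grip 0.6820414607203361
scene meas ((415.43798828125, 225.25518798828125), (5.564047336578369, 25.24582862854004), 85.2363510131836) pred ((415.0982360839844, 224.4064483642578), (6.54736852645874, 26.97458839416504), 85.70117950439453)
```

Request:
servo_tool([
  {"offset":[0.0002,0,0.0009],"dr":[0,-1,0]},
  {"offset":[0.0003,0,0.0013],"dr":[0,-1.5,0]},
  {"offset":[0.0003,0,0.0013],"dr":[0,-1.5,0]},
  {"offset":[0.0003,0,0.0013],"dr":[0,-1.5,0]},
])

```text
time_s: 21.5
position: [0.4767, 0.2854, 0.014]
tcp_rot: [[0.911, -0.233, -0.34], [-0.218, -0.973, 0.082], [-0.35, -0.001, -0.937]]
force: [3.4, 0.1, 1.5]
opening: 0.684
grasp_force: 30.0
```

```bash
python3 q.py  " -58,-4.2,2" " -58,-4,1"
```

```text
foot along,lat,h mm [-58.3   0.1  -4.1]
bar along,lat,h mm [53.5 -0.   2.7]
F along,lat,z [3.3, 0.9, 1.5] t 21.5 J [ 14.  49.  88.  11.  62. 111.] grip 0.6841694652739698
offset [0.0007, 0.0, 0.0013] dr [-0.05, -1.49, -0.03]
offset [0.0009, 0.0, 0.002] dr [-0.05, -2.49, -0.03]
```

Request:
servo_tool([
  {"offset":[0.0003,0,0.0006],"dr":[0,-0.7,0]},
  {"offset":[0.0004,0,0.0012],"dr":[0,-1.3,0]},
  {"offset":[0.0004,0,0.0012],"dr":[0,-1.3,0]},
  {"offset":[0.0004,0,0.0012],"dr":[0,-1.3,0]},
])

```text
time_s: 21.83
position: [0.4763, 0.2855, 0.0133]
tcp_rot: [[0.903, -0.233, -0.362], [-0.216, -0.973, 0.087], [-0.372, -0.001, -0.928]]
force: [1.2, 0.7, 3.8]
opening: 0.683
grasp_force: 30.0
```

```bash
python3 q.py  " -58,-4,1"; python3 m.py | tail -1
```

```text
foot along,lat,h mm [-58.5   0.1  -3.5]
bar along,lat,h mm [53.4 -0.   0.6]
F along,lat,z [1.0, 0.9, 3.8] t 21.8333 J [ 14.  49.  87.  11.  64. 111.] grip 0.6825923427160452
offset [0.001, 0.0, 0.0012] dr [-0.05, -1.1, -0.02]
scene meas ((415.0558776855469, 226.72645568847656), (5.138666152954102, 24.236095428466797), 85.60128784179688) pred ((414.78643798828125, 225.7852783203125), (6.581933975219727, 26.88225746154785), 85.6675796508789)
```

Request:
servo_tool([
  {"offset":[0.0002,0,0.0006],"dr":[0,-0.6,0]},
  {"offset":[0.0002,0,0.0006],"dr":[0,-0.6,0]},
  {"offset":[0.0002,0,0.0006],"dr":[0,-0.6,0]},
])

```text
time_s: 22.18
position: [0.4762, 0.2855, 0.0134]
tcp_rot: [[0.899, -0.233, -0.372], [-0.215, -0.973, 0.089], [-0.382, -0.001, -0.924]]
force: [1.9, -0.6, 9.4]
opening: 0.681
grasp_force: 30.0
```

```bash
python3 q.py; python3 -c "
from rig import bot
s=bot.read_state();print(s['moment'],s['force'])"
```

```text
foot along,lat,h mm [-58.6   0.1  -2.9]
bar along,lat,h mm [53.4 -0.   0. ]
F along,lat,z [2.0, -0.2, 9.4] t 22.1833 J [ 14.  49.  87.  11.  64. 110.] grip 0.6810604142862356
[ 0.07547374  0.06900566 -0.02225154] [ 1.89405721 -0.62636085  9.36970093]
```

Request:
servo_tool([
  {"offset":[-0.0001,0,-0.0004],"dr":[0,0,0]},
  {"offset":[0.0008,0,-0.0008],"dr":[0,0,0]},
  {"offset":[0.0017,0,-0.0012],"dr":[0,0,0]},
  {"offset":[0.0017,0,-0.0012],"dr":[0,0,0]},
])

```text
time_s: 22.52
position: [0.4765, 0.2853, 0.0134]
tcp_rot: [[0.897, -0.233, -0.375], [-0.215, -0.973, 0.09], [-0.385, 0.0, -0.923]]
force: [0.4, 2.4, 6.8]
opening: 0.685
grasp_force: 30.0
```

```bash
python3 q.py
```

```text
foot along,lat,h mm [-58.3  -0.   -2.7]
bar along,lat,h mm [53.7 -0.1 -0.2]
F along,lat,z [-0.2, 2.4, 6.8] t 22.5167 J [ 14.  49.  87.  11.  65. 110.] grip 0.684842448222085
```

Request:
servo_tool([
  {"offset":[-0.0002,0,-0.0006],"dr":[0,0,0]},
  {"offset":[-0.0002,0,-0.0006],"dr":[0,0,0]},
  {"offset":[-0.0002,0,-0.0006],"dr":[0,0,0]},
])

```text
time_s: 22.77
position: [0.4777, 0.285, 0.0134]
tcp_rot: [[0.899, -0.233, -0.372], [-0.215, -0.973, 0.089], [-0.382, -0.0, -0.924]]
force: [-1.1, 2.1, 4.1]
opening: 0.682
grasp_force: 30.0
```

```bash
python3 q.py; python3 m.py | tail -1
```

```text
foot along,lat,h mm [-57.1  -0.   -2.9]
bar along,lat,h mm [54.9 -0.1  0. ]
F along,lat,z [-1.5, 1.8, 4.1] t 22.7667 J [ 14.  49.  87.  11.  65. 110.] grip 0.6815547556039613
scene meas ((415.20819091796875, 227.26962280273438), (5.725220203399658, 24.419818878173828), 83.2901611328125) pred ((414.8836975097656, 226.39927673339844), (6.59641170501709, 26.899776458740234), 85.67452239990234)
```

Request:
servo_tool([
  {"offset":[0,0,0],"dr":[0,0,0]},
  {"offset":[0,0,0],"dr":[0,0,0]},
  {"offset":[0,0,0],"dr":[0,0,0]},
  {"offset":[0,0,0],"dr":[0,0,0]},
  {"offset":[0,0,0],"dr":[0,0,0]},
  {"offset":[0,0,0],"dr":[0,0,0]},
], gripper=-0.75)

```text
time_s: 23.37
position: [0.4786, 0.2847, 0.013]
tcp_rot: [[0.9, -0.233, -0.37], [-0.215, -0.973, 0.089], [-0.38, -0.0, -0.925]]
force: [0.2, -0.4, 0.1]
opening: 0.871
grasp_force: 0.0
```

```bash
python3 q.py; python3 m.py | tail -1
```

```text
foot along,lat,h mm [-56.1  -0.2  -3.4]
bar along,lat,h mm [55.9 -0.3 -0.3]
F along,lat,z [0.3, -0.4, 0.1] t 23.3667 J [ 14.  49.  87.  11.  64. 110.] grip 0.8708729439416572
scene meas ((415.1394348144531, 227.53280639648438), (5.070001602172852, 24.263578414916992), 84.80557250976562) pred ((414.9113464355469, 226.78143310546875), (6.598489761352539, 26.912761688232422), 85.66329193115234)
```

Request:
servo_tool([
  {"offset":[0,0,-0.015],"dr":[0,0,0]},
  {"offset":[0,0,-0.04],"dr":[0,0,0]},
  {"offset":[0,0,-0.08],"dr":[0,0,0]},
  {"offset":[0,0,-0.12],"dr":[0,0,0]},
  {"offset":[0,0.03,-0.15],"dr":[0,0,0]},
  {"offset":[0,0.07,-0.17],"dr":[0,0,0]},
  {"offset":[0,0.11,-0.18],"dr":[0,0,0]},
  {"offset":[0,0.15,-0.18],"dr":[0,0,0]},
  {"offset":[0,0.19,-0.18],"dr":[0,0,0]},
  {"offset":[0,0.23,-0.18],"dr":[0,0,0]},
  {"offset":[0,0.27,-0.18],"dr":[0,0,0]},
  {"offset":[0,0.31,-0.18],"dr":[0,0,0]},
  {"offset":[0,0.35,-0.18],"dr":[0,0,0]},
  {"offset":[0,0.35,-0.18],"dr":[0,0,0]},
  {"offset":[0,0.35,-0.18],"dr":[0,0,0]},
])

```text
time_s: 24.72
position: [0.4635, -0.0733, 0.1796]
tcp_rot: [[0.899, -0.237, -0.369], [-0.219, -0.971, 0.091], [-0.38, -0.001, -0.925]]
force: [0.2, -0.1, 0.3]
opening: 0.875
grasp_force: 0.0
```

```bash
python3 - <<'E'
from h import *; from rig import bot,viewer
st=bot.read_state(); print(st["position"],st["force"])
ax=dv(TY); ay=np.cross([0,0,1.],ax); r={}
C={n:viewer.capture(n) for n in("scene","top")}; pickle.dump(C,open("fin.pkl","wb"))
for col,lo,hi,X in(("or",(6,150,90),(18,255,255),PL+.05*ax+[0,0,.005]),("blue",(105,150,80),(120,255,255),PL+.05*ax+.11*ay+[0,0,.005])):
    p=[]
    for n,c in C.items():
        m=cv2.inRange(cv2.cvtColor(c["color"],cv2.COLOR_RGB2HSV),lo,hi); u0=proj(c,X)
        k=[q for q in cv2.findContours(m,0,1)[0] if abs(q.mean((0,1))-u0).max()<20 and cv2.contourArea(q)>20]
        q=max(k,key=cv2.contourArea); b=cv2.minAreaRect(q); print(col,n,b,"pred",u0); p+=[c,b[0]]
    x,_=tri(*p); r[col]=x; d=x-PL; print(col,"along lat h",d@ax*1e3,d@ay*1e3,d[2]*1e3)
d=r["or"]-r["blue"]; print("or-blue along lat(-110) z",d@ax*1e3,d@ay*1e3,d[2]*1e3)
a=load("top0.pkl"); 
hs=lambda c:[ (q.mean((0,1)).round(1).tolist(),cv2.contourArea(q)) for q in cv2.findContours(cv2.inRange(cv2.cvtColor(c["color"],cv2.COLOR_RGB2HSV),(105,150,80),(120,255,255)),0,1)[0] if cv2.contourArea(q)>40]
print(hs(a),hs(C["top"]))
E
```

```text
[ 0.46353154 -0.07330275  0.17962765] [ 0.22196422 -0.08062707  0.34949785]
or scene ((415.5779113769531, 227.3565673828125), (5.341609001159668, 25.168933868408203), 84.80557250976562) pred [415.01439422 226.71427888]
or top ((194.44119262695312, 255.23533630371094), (26.678918838500977, 5.093247413635254), 14.03624439239502) pred [193.96297383 255.62218628]
or along lat h 51.33721630451442 0.2579563761724059 4.059794581934499
blue scene ((461.0508117675781, 223.9138641357422), (5.04777193069458, 24.073989868164062), 86.8201675415039) pred [460.09975003 223.25680119]
blue top ((145.50001525878906, 243.00003051757812), (26.678918838500977, 5.093247413635254), 14.03624439239502) pred [146.04573272 243.61726479]
blue along lat h 51.15799506834348 112.0894621514812 3.7062401418137823
or-blue along lat(-110) z 0.17922123617093644 -111.8315057753088 0.35355444012071663
[([4.1, 362.0], 270.0), ([1.8, 315.5], 91.0), ([445.0, 293.1], 90.0), ([145.4, 243.2], 95.5), ([444.7, 223.8], 95.5), ([503.7, 126.7], 225.5)] [([4.1, 362.0], 277.0), ([1.9, 316.0], 97.0), ([445.5, 293.2], 67.0), ([145.6, 243.2], 95.0), ([444.5, 223.8], 101.0), ([500.7, 120.1], 275.5)]
```

```bash
python3 - <<'E'
from h import *
C=pickle.load(open("fin.pkl","rb")); ax=dv(TY); ay=np.cross([0,0,1.],ax)
for n,c in C.items():
    G=c["color"].mean(2).astype(np.float32)
    for nm,base,l in(("or",PL+.0003*ay,.013),("or",PL,-.013),("or",PL,.022),("bl",PL+.112*ay,.013),("bl",PL+.112*ay,-.013),("bl",PL+.112*ay,.022)):
        print(n,nm,l,[int(cv2.getRectSubPix(G,(1,1),tuple(map(float,proj(c,base+a*ax+l*ay+[0,0,.006]))))[0,0]) for a in np.arange(-.07,-.038,.002)])
E
```

```text
scene or 0.013 [131, 132, 132, 133, 133, 133, 128, 129, 165, 197, 205, 206, 188, 174, 170, 166, 165]
scene or -0.013 [133, 134, 133, 131, 125, 117, 121, 141, 165, 195, 205, 201, 190, 176, 171, 169, 167]
scene or 0.022 [124, 111, 98, 86, 79, 74, 87, 113, 147, 188, 202, 203, 190, 172, 163, 158, 152]
scene bl 0.013 [132, 131, 130, 130, 130, 131, 130, 134, 168, 200, 203, 203, 188, 174, 171, 167, 164]
scene bl -0.013 [130, 128, 121, 105, 89, 90, 100, 119, 142, 181, 200, 197, 189, 175, 167, 167, 167]
scene bl 0.022 [130, 130, 130, 130, 128, 125, 132, 148, 169, 195, 204, 198, 187, 170, 158, 151, 147]
top or 0.013 [59, 66, 66, 63, 64, 70, 83, 125, 171, 188, 178, 155, 138, 137, 139, 138, 137]
top or -0.013 [80, 78, 79, 78, 76, 75, 74, 74, 72, 70, 70, 71, 71, 70, 69, 68, 65]
top or 0.022 [64, 66, 67, 66, 66, 61, 55, 111, 171, 188, 175, 136, 109, 112, 117, 121, 121]
top bl 0.013 [62, 62, 64, 65, 63, 58, 67, 115, 170, 189, 180, 158, 139, 138, 139, 139, 139]
top bl -0.013 [97, 98, 96, 90, 67, 87, 113, 149, 179, 187, 178, 156, 133, 138, 139, 140, 140]
top bl 0.022 [64, 63, 67, 66, 64, 60, 71, 120, 172, 189, 175, 145, 121, 115, 115, 122, 118]
```

The foot-end profiles match blue3's in both views, so the carrier is seated flat and gripped. I'm handing in.

```bash
python3 -c "
from rig import ticket
print(ticket.hand_in())"
```

```text
the job is handed in; nothing more can be done
None
```

The orange carrier was checked on the light panel and now lies flat, slides up, between clip and stop in the free tray place, in line with blue3 to about 0.4 mm in length and height in the camera images; the job is handed in, but the hand-in returned no verdict.

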